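# Clamp the test board, pull its loopback plugs and post them into the return bin

### The arm

A 6-joint arm with a two-finger parallel gripper is mounted at the origin on the work surface. World frame = base frame: x ahead of the robot, y to its left, z up, the work surface at z = 0. Lengths are in m, angles in rad, forces in N, time in s.
With the tool pointing down it reaches from about 0.25 to 0.775 m from the base axis. Payload 4 kg.
Tool frame: the origin (TCP) lies between the finger pads; the fingertips stand 14 mm ahead of it and the grasp point (between the pads) lies 5 mm behind it; z points along the fingers, y is the line along which they close (so a half turn about z gives the same grasp; the last joint's range is limited). The gripper opens to 94 mm and grips with 3 to 60 N. Pads are 16 mm wide; open, the fingers measure 119 mm over their backs; the gripper's body (75 mm by 177 mm) begins 78 mm behind the grasp point.
Start: joints at [-1.373, 0.087, 1.371, -0, 1.684, -0.103], TCP at [0.163, -0.525, 0.22] pointing down, gripper open.
Joint ranges: [-3.1, 3.1], [-0.76, 2.03], [0.27, 2.55], [-1.08, 4.22], [0.17, 2.65], [-2.57, 2.57]. Speed limits (rad/s): [2.79, 2.79, 3.14, 3.14, 3.14, 3.14].

### API

Orientations are given as [roll, pitch, yaw] about the fixed x, y, z axes, in that order (R = Rz(yaw) Ry(pitch) Rx(roll)).
In Python, from bench import robot, snapshot gives the robot as it stands.
- The arm moves only by the tool carry_out, never from a script. Its argument "motion" is text: rows parted by semicolons, each of 4 numbers parted by spaces: the shift along the tool's x, y, z each as a share of 0.15 m, from -1 to 1, then the turn about the tool's z as a share of 180 degrees, from -1 to 1. A call has exactly 8 rows; each row is the pose to reach, as a shift and turn from the pose commanded when the call began, along the tool's axes at that moment, turning the shorter way round; what a row does not reach only later rows make up. A row lasts 1/10 s, in which the tool goes at most 50 mm and 8.59 degrees, less where a joint would pass 70% of its speed; a pose out of reach is approached as far as the arm can. A call with a number of a shift or a turn outside -1 to 1 is refused whole. A call with a gripper value outside its range is refused whole. "grip" is the opening, from -1 (shut) to 1 (fully open), set as the call begins (left out, the last holds). The fingers move at their own pace and stop on an object; the grip force is fixed at half the most. Time passes only in rows, so rows that repeat a pose let the fingers close, or fill a call up. It gives the time, the measured TCP pose, the force, the opening and the grip force at its end, in the units of the state.
- robot.get_obs(): the state, without advancing time (a new reading comes with each control period).
- snapshot(name): name is "scene" or "top"; returns a dict with "image" (400x640x3 uint8, red, green, blue), "fx", "fy", "cx", "cy" (pixels), "distortion" ([k1, k2, p1, p2, k3] as OpenCV has them; the pictures are not rectified), "pose" (4x4, takes a point from camera to world coordinates). Camera axes: x right, y up, looking along -z (the intrinsics and any distortion apply to the point x, -y, -z); pixel columns grow to the right and rows downward; lengths in m; the calibration is good to about 2 mm. A picture is of the moment at which its call begins. There is no depth.
- robot.close_job(): hands the job in; it is judged then, once.
The state is a dict: "time": time; "joint_positions": joint angles; "qvel": joint speeds; "joint_torque": joint torques, N m; "tool_pos": TCP position; "ee_rot": TCP orientation; "wrist_force": force on the tool from outside, world axes, zero at the start; "wrist_torque": the same for the moment, N m; "width": finger opening in m; "finger_force": force on a finger pad.
Only numpy, scipy, OpenCV 4.12 (cv2) and the standard library are available. Lean on these libraries where they do the work, as an engineer would, in place of code of your own. Each camera call takes 0.05 s, during which the arm holds its last target. There are 200 camera calls.

### The job

Turn the clamp's wing knob clockwise until the brass tab pops out of the side of its housing, then stop: more than a quarter turn past that crushes the board. Only once the board is clamped, pull every metal plug out of the board's sockets and push each one through the sprung flap in the lid of the grey bin, so that all lie inside and the flap is shut again. The board must stay down in its nest and the bin upright; leave the tumbler and the screwdriver where they are.

Things in the scene. Friction and masses are not known exactly. Their poses are not given: they have to be found in the camera images.
- fixture: Clamp stand fixed to the bench: base plate 145 x 320 x 12 mm; a grey C-shaped arm (post on its +x side, behind the board; arm 28 mm wide in y, 66 to 82 mm high) reaches over the board's middle, with the wing knob on top; below hangs the screw with a dark spring housing 36 x 36 x 16 mm and a round steel foot. Origin: on the bench below the screw axis; z up, y along the board's length.
- knob_grip (a point): Grip point of the black wing knob, on its vertical axis 110 mm above the bench. The wing is an upright slab 44 mm long along its own x axis, 14 mm thick along its own y axis, 32 mm tall (92 to 124 mm above the bench): pinch it across its thickness. It turns in place and does not rise or sink. Nothing is taller within 60 mm.
- knob (a joint): Turn of the wing knob, rad, growing clockwise seen from above; starts between 0 and 2, range 0 to 10. Stays where it is left (0.08 N m of friction). Every rad drives screw and spring housing 1.6 mm down; the foot meets the board near 5 rad, and the tab pops out near 7.4 rad.
- foot (a joint): Compression of the clamp's force spring, m: 0 until the foot bears on the board, then grows 1.6 mm per rad of the knob; the tab pops out near 0.0038 (18 N). Over 0.0066 (about 27 N) is over-tightened.
- tab (a joint): Brass indicator tab, 26 mm wide, 6 mm thick, in the -y side (the fixture's own y) of the spring housing below the arm. 0: flush with the housing; pops at once to 0.016 m (16 mm out, seen from above beside the arm) at the set force and stays out.
- tab_end (a point): Middle of the outer end face of the tab, 56 mm above the bench when the knob reads 0, about 44 mm when clamped.
- board_mid (a point): Centre (18 mm above bench) of the loose board carrier: aluminium with dark blue board, 90 (own x) x 294 (own y) x 12 mm, 0.5 kg, in the nest of the clamp stand. Six square snap sockets, in two black blocks of three (26 x 90 mm, rims 52 mm above the bench), lie on its y axis at y = -130, -98, -66, 66, 98, 130 mm from this point; some are empty. Unclamped, it tips up with a pulled plug.
- plug0_mid (a point): Centre of a loopback plug (3 to 5 present, all alike): aluminium bar 16 x 16 x 62 mm, 55 g, own z along its length towards its head; starts upright, square to the board, in the socket at board y = -130 mm, foot 24 and top 86 mm above the bench (34 mm clear of the rim). Held by a spring ball: takes a straight upward pull of 6 to 10 N; free after 12 mm, clear of the socket after 28 mm.
- plug1_mid (a point): Centre of a loopback plug (3 to 5 present, all alike): aluminium bar 16 x 16 x 62 mm, 55 g, own z along its length towards its head; starts upright, square to the board, in the socket at board y = -98 mm, foot 24 and top 86 mm above the bench (34 mm clear of the rim). Held by a spring ball: takes a straight upward pull of 6 to 10 N; free after 12 mm, clear of the socket after 28 mm.
- plug2_mid (a point): Centre of a loopback plug (3 to 5 present, all alike): aluminium bar 16 x 16 x 62 mm, 55 g, own z along its length towards its head; starts upright, square to the board, in the socket at board y = -66 mm, foot 24 and top 86 mm above the bench (34 mm clear of the rim). Held by a spring ball: takes a straight upward pull of 6 to 10 N; free after 12 mm, clear of the socket after 28 mm.
- plug3_mid (a point): Centre of a loopback plug (3 to 5 present, all alike): aluminium bar 16 x 16 x 62 mm, 55 g, own z along its length towards its head; starts upright, square to the board, in the socket at board y = +66 mm, foot 24 and top 86 mm above the bench (34 mm clear of the rim). Held by a spring ball: takes a straight upward pull of 6 to 10 N; free after 12 mm, clear of the socket after 28 mm.
- plug4_mid (a point): Centre of a loopback plug (3 to 5 present, all alike): aluminium bar 16 x 16 x 62 mm, 55 g, own z along its length towards its head; starts upright, square to the board, in the socket at board y = +98 mm, foot 24 and top 86 mm above the bench (34 mm clear of the rim). Held by a spring ball: takes a straight upward pull of 6 to 10 N; free after 12 mm, clear of the socket after 28 mm.
- plug5_mid (a point): Centre of a loopback plug (3 to 5 present, all alike): aluminium bar 16 x 16 x 62 mm, 55 g, own z along its length towards its head; starts upright, square to the board, in the socket at board y = +130 mm, foot 24 and top 86 mm above the bench (34 mm clear of the rim). Held by a spring ball: takes a straight upward pull of 6 to 10 N; free after 12 mm, clear of the socket after 28 mm.
- bin: Grey steel return bin standing loose on the bench (1.4 kg): 180 mm (own x) x 130 mm (own y) x 180 mm tall, walls 4 mm, inside a slick floor sloping down to its -x end. Origin: centre of its underside, z up. The opening in its lid runs from x = -38 to +44 mm and y = -48 to +48 mm, closed by the flap.
- bin_mouth (a point): Centre of the opening in the bin's lid, on the lid's top face, 180 mm above the bench; axes as the bin's.
- flap (a joint): Swing of the black flap in the lid, rad: 0 shut (level, flush with the lid), 1.35 fully open (hanging down inside). It is hinged along the bin's +x side of the opening (x = +44 mm), 79 mm long and 92 mm wide, and swings down into the bin; a light spring shuts it again (0.03 N m: about 0.7 N at its middle). A plug laid on it may just lie there: it has to be pushed through.
- tumbler_mid (a point): Steel tumbler with a black lid, 68 mm across and 150 mm tall, standing at the right-hand side. Leave alone. Point: its centre, half-way up.
- driver: Screwdriver, 160 mm long, lying to the left of the clamp stand. Leave alone. Origin: on the bench under its middle, handle (22 mm thick) on its -x side.
Not all that is in view belongs to the job. Of the things that look like the bin, the middle-sized one is meant.

How it is judged:
On the way, in this order (a step that is already met when the one before it is completed fails the run):
1. the clamp is tightened until the tab has popped out, with the board down in its nest (value of joint tab above 0.011 m and value of joint foot above 0.0032 m and z of board_mid in the frame of fixture below 0.022 m and angle between board_mid's own z axis and vertical below 0.03 rad), for 0.2 s.
2. all plugs have been pulled and pushed through the flap into the bin (x of plug0_mid in the frame of bin between -0.09 and 0.09 m and y of plug0_mid in the frame of bin between -0.065 and 0.065 m and z of plug0_mid in the frame of bin between 0 and 0.15 m and x of plug1_mid in the frame of bin between -0.09 and 0.09 m and y of plug1_mid in the frame of bin between -0.065 and 0.065 m and z of plug1_mid in the frame of bin between 0 and 0.15 m and x of plug2_mid in the frame of bin between -0.09 and 0.09 m and y of plug2_mid in the frame of bin between -0.065 and 0.065 m and z of plug2_mid in the frame of bin between 0 and 0.15 m and x of plug3_mid in the frame of bin between -0.09 and 0.09 m and y of plug3_mid in the frame of bin between -0.065 and 0.065 m and z of plug3_mid in the frame of bin between 0 and 0.15 m and x of plug4_mid in the frame of bin between -0.09 and 0.09 m and y of plug4_mid in the frame of bin between -0.065 and 0.065 m and z of plug4_mid in the frame of bin between 0 and 0.15 m and x of plug5_mid in the frame of bin between -0.09 and 0.09 m and y of plug5_mid in the frame of bin between -0.065 and 0.065 m and z of plug5_mid in the frame of bin between 0 and 0.15 m), for 0.2 s.
At the end, for the whole second after the job is handed in: The tab is out (over 11 mm) and the clamp spring compressed 3.2 to 6.6 mm, the board lies flat in its nest (within 4 mm), every plug present lies at rest inside the bin below its lid, the flap is shut (within 0.12 rad) and the bin stands upright on its base (all of step 1 and all of step 2 and value of joint foot below 0.0066 m and value of joint flap below 0.12 rad and angle between bin's own z axis and vertical below 0.05 rad and linear speed of each of plug0, plug1, plug2, plug3, plug4, plug5 below 0.05 m/s); the robot touches nothing.
It fails at once if clamp over-tightened (more than about a quarter turn past the pop) (value of joint foot above 0.0066 m).
It fails at once if a plug is pulled before the board is clamped (value of joint tab below 0.008 m and z of any of plug0_mid, plug1_mid, plug2_mid, plug3_mid, plug4_mid, plug5_mid in the frame of board_mid above 0.051 m).
It fails at once if the board is lifted out of its nest (z of board_mid in the frame of fixture above 0.028 m).
It fails at once if the bin is tipped over (angle between bin's own z axis and vertical above 0.5 rad).
It fails at once if the tumbler or the screwdriver is disturbed (moved over 3 cm) (distance of any of tumbler_mid, driver from where it was at the start of the episode above 0.03 m).
Of plug0, plug1, plug2, plug3, plug4, plug5 only 3 to 5 are there at a start; the rules pass over those that are not, and their reading is None.
At some moment in a run one of bin may be knocked a few centimetres aside while the robot is not near it.
Once in a run the grip may slacken for a moment while it holds something.
It also fails if it takes over 210 s, if anything falls off the work surface, if the arm or the gripper's body presses on something with over 40 N, if the wrist force passes 120 N, or if a joint passes its speed limit or range.

## Working session

There is one attempt and no reset: what is moved stays moved. The work goes in short steps, Python scripts to look and compute and a tool call to move; the robot and the scene stay as the last step left them, time stands still between calls to the robot, and variables do not carry over. Pictures are saved under pics/ and viewed, at most 14 in all, crops included, and the job is handed in when it is done.

Besides the shell and the picture viewer there is one more tool, called after ">>>" by a JSON object that holds its "name" and its "arguments". carry_out: Moves the arm, as the interface text tells. Shift numbers are shares of 0.15 m and turn numbers shares of 180 degrees, none past 1 either way. Its arguments: {"type":"object","properties":{"motion":{"type":"string"},"grip":{"type":"number"}},"required":["motion"]}

```bash
mkdir -p pics; ls; cat > h.py <<'E'
import numpy as np, cv2
from bench import robot, snapshot
def snap(name, fn=None):
    s=snapshot(name)
    if fn: cv2.imwrite('pics/'+fn+'.png', s['image'][:,:,::-1])
    return s
def KD(s): return np.array([[s['fx'],0,s['cx']],[0,s['fy'],s['cy']],[0,0,1.]]), np.array(s['distortion'],float)
def p2w(s,uv,z):
    K,D=KD(s); uv=np.array(uv,float).reshape(-1,1,2)
    n=cv2.undistortPoints(uv,K,D).reshape(-1,2); P=np.array(s['pose'])
    d=np.c_[n[:,0],-n[:,1],-np.ones(len(n))]@P[:3,:3].T; o=P[:3,3]
    return o+d*((np.broadcast_to(z,len(n))-o[2])/d[:,2])[:,None]
def w2p(s,X):
    K,D=KD(s); P=np.array(s['pose']); c=(np.atleast_2d(X)-P[:3,3])@P[:3,:3]
    return cv2.projectPoints(c*[1,-1,-1],np.zeros(3),np.zeros(3),K,D)[0].reshape(-1,2)
E
python3 - <<'E'
from h import *
for n in('scene','top'):
    s=snap(n,n+'0'); print(n,s['fx'],s['cx'],s['cy'],s['distortion']); print(np.round(s['pose'],3))
o=robot.get_obs(); print(o)
E
```

```text
pics
scene 385.8541480314341 323.475943668404 200.81889844552248 [-0.01716775  0.          0.          0.          0.        ]
[[-0.634 -0.448  0.63   1.189]
 [ 0.773 -0.38   0.508  0.483]
 [ 0.012  0.809  0.587  0.791]
 [ 0.     0.     0.     1.   ]]
top 461.72665697102207 321.6687577864097 207.79720363613978 [-0.09744489  0.          0.          0.          0.        ]
[[ 0.021  0.996 -0.089  0.369]
 [-1.     0.02  -0.01  -0.07 ]
 [-0.008  0.089  0.996  1.522]
 [ 0.     0.     0.     1.   ]]
{'time': 0.1, 'joint_positions': array([-1.37312041e+00,  8.78981082e-02,  1.37209591e+00,  2.46397055e-06,
        1.68358353e+00, -1.03050648e-01]), 'qvel': array([-0.00113797,  0.00030584, -0.00398837, -0.00023662,  0.00022109,
        0.00034638]), 'joint_torque': array([ 1.91148843e-03, -3.41252017e+01, -3.03301764e+01,  7.19829462e-02,
        3.04636604e-02, -8.78361652e-05]), 'tool_pos': array([ 0.1628493 , -0.52485641,  0.21841555]), 'ee_rot': array([-3.13961855e+00, -2.06618042e-04,  3.00726635e-01]), 'wrist_force': array([-0.25549027,  0.181422  , -0.01150392]), 'wrist_torque': array([-0.0380886 ,  0.03364631, -0.0302319 ]), 'finger_force': 0.0, 'width': 0.09381588065073601}
```

View pics/scene0.png

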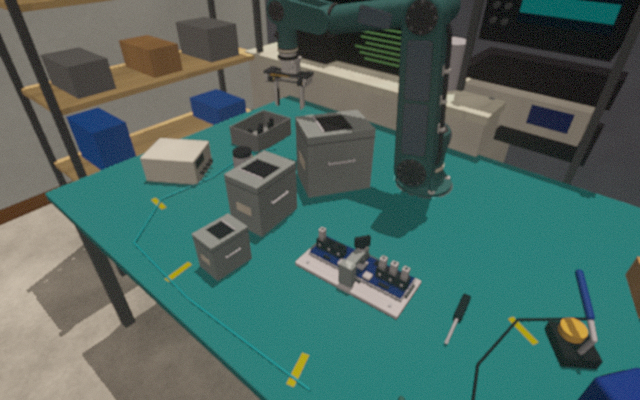

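View pics/top0.png

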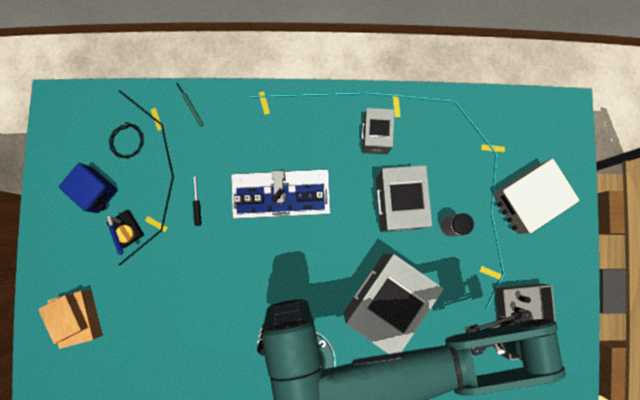

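```bash
python3 - <<'E'
import cv2
im=cv2.imread('pics/top0.png'); sc=cv2.imread('pics/scene0.png')
a=cv2.resize(im[160:230,225:340],(800,487),interpolation=cv2.INTER_CUBIC); cv2.imwrite('pics/c1.png',a)
b=cv2.resize(im[155:240,370:480],None,fx=5,fy=5,interpolation=cv2.INTER_CUBIC)
cv2.imwrite('pics/c2.png',b)
cv2.imwrite('pics/c3.png',cv2.resize(sc[210:320,290:430],None,fx=5,fy=5,interpolation=cv2.INTER_CUBIC))
E
```

```text
(no output)
```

View pics/c1.png

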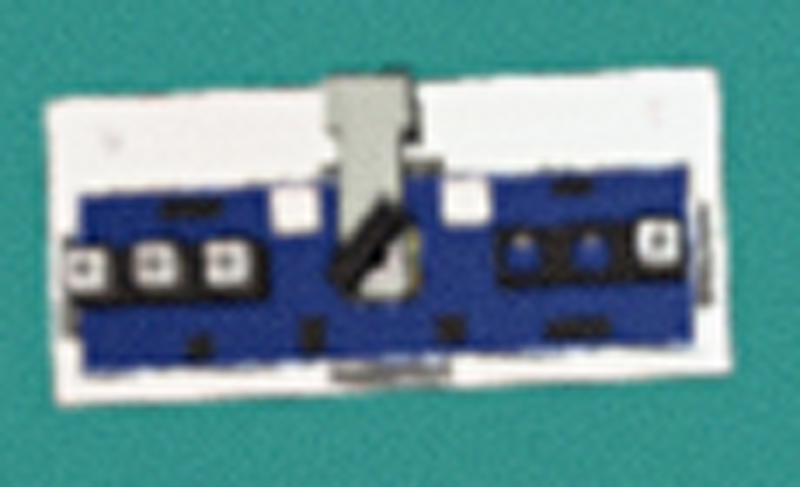

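View pics/c2.png

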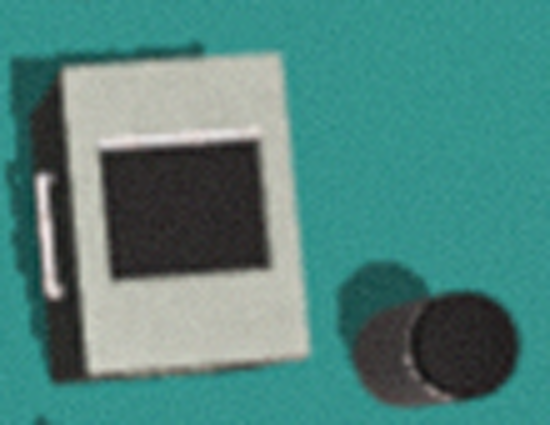

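View pics/c3.png

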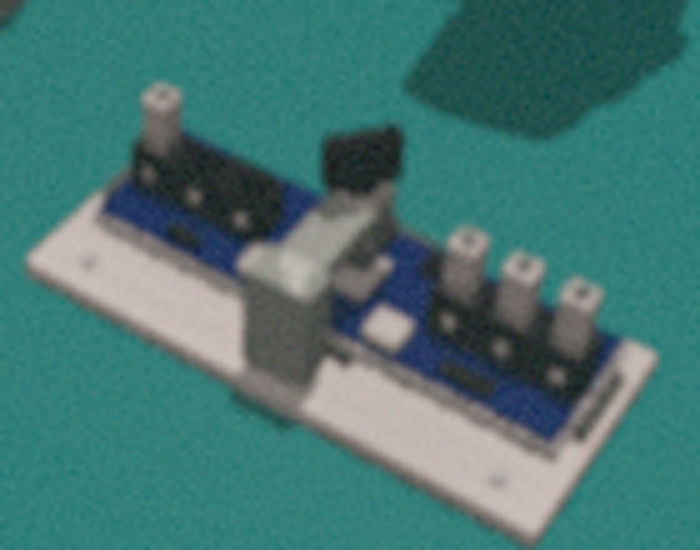

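```bash
python3 - <<'E'
from h import *
s=snap('top')
c1=lambda P:[(225+(x+.5)*115/800-.5,160+(y+.5)*70/487-.5) for x,y in P]
c2=lambda P:[(370+(x+.5)/5-.5,155+(y+.5)/5-.5) for x,y in P]
c3=lambda P:[(290+(x+.5)/5-.5,210+(y+.5)/5-.5) for x,y in P]
np.set_printoptions(precision=4,suppress=True)
pl=p2w(s,c1([(88,269),(158,266),(228,263),(658,241)]),.086)[:,:2]
yb=np.array([130,98,66,-130])/1000
A=np.c_[np.ones(4),yb]; sol=np.linalg.lstsq(A,pl,rcond=None)[0]
print('plugs',pl,'\nboard',sol[0],'len',np.hypot(*sol[1]),'yaw',np.arctan2(-sol[1][0],sol[1][1]),'res',(A@sol-pl))
print('knob',p2w(s,c1([(368,245),(340,283),(400,205)]),.124))
print('base',p2w(s,c1([(45,103),(718,70),(732,372),(58,405)]),.012))
b=p2w(s,c2([(62,68),(282,53),(310,357),(88,375)]),.18);print('bin',b,b.mean(0))
m=p2w(s,c2([(100,142),(260,132),(270,270),(112,279)]),.18);print('mouth',m,m.mean(0))
print('tumbler',p2w(s,c2([(465,345)]),.15))
sc=snap('scene')
t=p2w(sc,c3([(162,92),(470,240),(524,265),(580,292)]),.086);print('scene plugs',t)
E
```

```text
plugs [[ 0.5218  0.2097]
 [ 0.5238  0.1779]
 [ 0.5257  0.1462]
 [ 0.5396 -0.0476]] 
board [0.5305 0.081 ] len 0.9916839690354823 yaw 0.06953848676973642 res [[-0.0002 -0.0001]
 [ 0.      0.    ]
 [ 0.0002  0.0001]
 [-0.0001 -0.    ]]
knob [[0.5308 0.079  0.124 ]
 [0.5137 0.0908 0.124 ]
 [0.5487 0.0655 0.124 ]]
base [[ 0.609   0.248   0.012 ]
 [ 0.6308 -0.0732  0.012 ]
 [ 0.4869 -0.0827  0.012 ]
 [ 0.4646  0.236   0.012 ]]
bin [[ 0.6093 -0.2324  0.18  ]
 [ 0.6213 -0.3628  0.18  ]
 [ 0.4418 -0.3793  0.18  ]
 [ 0.4289 -0.2492  0.18  ]] [ 0.5253 -0.3059  0.18  ]
mouth [[ 0.5658 -0.2551  0.18  ]
 [ 0.5738 -0.3496  0.18  ]
 [ 0.4924 -0.3556  0.18  ]
 [ 0.4852 -0.2627  0.18  ]] [ 0.5293 -0.3058  0.18  ]
tumbler [[ 0.4524 -0.48    0.15  ]]
scene plugs [[ 0.5365 -0.0466  0.086 ]
 [ 0.5253  0.1514  0.086 ]
 [ 0.5229  0.1824  0.086 ]
 [ 0.5212  0.214   0.086 ]]
```

```bash
cat > plan.py <<'E'
import numpy as np
def wrap(a): return (a+np.pi)%(2*np.pi)-np.pi
def call(cur,tgt):
    """cur,tgt: x y z yaw(rad), tool down -> shares (dx dy dz turn)"""
    d=np.array(tgt[:3])-cur[:3]; c,s=np.cos(cur[3]),np.sin(cur[3])
    return np.r_[np.array([c*d[0]+s*d[1], s*d[0]-c*d[1], -d[2]])/.15, -(tgt[3]-cur[3])/np.pi]
def apply(cur,v):
    c,s=np.cos(cur[3]),np.sin(cur[3]); v=np.array(v)
    return np.r_[np.array(cur[:3])+.15*np.array([c*v[0]+s*v[1], s*v[0]-c*v[1], -v[2]]), cur[3]-np.pi*v[3]]
def path(cur,tgts):
    cur=np.array(cur,float)
    for t in tgts:
        t=np.array(t,float); q6=np.arctan2(t[1],t[0])+np.pi/2-t[3]
        while True:
            v=call(cur,t); k=max(1,np.ceil(max(np.abs(v[:3]).max(), np.linalg.norm(v[:3])*.15/.3, abs(v[3])/.36)-1e-6))
            w=np.round(v/k,3); cur=apply(cur,w); print(*w,' ->',np.round(cur,4))
            if k==1: break
        print('   --- at',np.round(t,4),'q6 %.2f'%wrap(q6))
E
python3 - <<'E'
from plan import *
path([.163,-.525,.22,.3007],[[.35,-.30,.36,1.5],[.531,.08,.18,2.46]])
E
```

```text
0.818 -0.532 -0.467 -0.191  -> [ 0.2566 -0.4124  0.2901  0.9007]
0.974 0.023 -0.466 -0.191  -> [ 0.35   -0.3001  0.36    1.5008]
   --- at [ 0.35 -0.3   0.36  1.5 ] q6 -0.64
0.871 0.342 0.4 -0.102  -> [ 0.4103 -0.1733  0.3     1.8212]
0.718 0.599 0.4 -0.102  -> [ 0.4707 -0.0467  0.24    2.1417]
0.493 0.795 0.4 -0.101  -> [0.531  0.0799 0.18   2.459 ]
   --- at [0.531 0.08  0.18  2.46 ] q6 -0.74
```

>>> {"name": "carry_out", "arguments": {"motion": "0.2 -0.13 -0.12 -0.04; 0.4 -0.26 -0.23 -0.08; 0.6 -0.4 -0.35 -0.13; 0.82 -0.53 -0.47 -0.19; 0.82 -0.53 -0.47 -0.19; 0.82 -0.53 -0.47 -0.19; 0.82 -0.53 -0.47 -0.19; 0.82 -0.53 -0.47 -0.19", "grip": 1}}

```text
time: 1.0
tool_pos: [0.2563, -0.4131, 0.289]
ee_rot: [-3.14, -0.001, 0.896]
wrist_force: [-0.1, -0.3, -0.1]
width: 0.0939
finger_force: 0.0
```

>>> {"name": "carry_out", "arguments": {"motion": "0.24 0 -0.12 -0.04; 0.5 0.01 -0.23 -0.08; 0.75 0.02 -0.35 -0.13; 0.97 0.02 -0.47 -0.19; 0.97 0.02 -0.47 -0.19; 0.97 0.02 -0.47 -0.19; 0.97 0.02 -0.47 -0.19; 0.97 0.02 -0.47 -0.19"}}

```text
time: 1.8
tool_pos: [0.3493, -0.3017, 0.3594]
ee_rot: [-3.14, -0.001, 1.492]
wrist_force: [-0.3, -0.8, -0.3]
width: 0.0939
finger_force: 0.0
```

>>> {"name": "carry_out", "arguments": {"motion": "0.22 0.09 0.1 -0.03; 0.44 0.17 0.2 -0.06; 0.66 0.26 0.3 -0.1; 0.87 0.34 0.4 -0.1; 0.87 0.34 0.4 -0.1; 0.87 0.34 0.4 -0.1; 0.87 0.34 0.4 -0.1; 0.87 0.34 0.4 -0.1"}}

```text
time: 2.6
tool_pos: [0.4105, -0.1761, 0.3011]
ee_rot: [3.141, 0.001, 1.806]
wrist_force: [-0.4, -0.4, -0.8]
width: 0.0941
finger_force: 0.0
```

>>> {"name": "carry_out", "arguments": {"motion": "0.18 0.15 0.1 -0.03; 0.36 0.3 0.2 -0.06; 0.54 0.45 0.3 -0.1; 0.72 0.6 0.4 -0.1; 0.72 0.6 0.4 -0.1; 0.72 0.6 0.4 -0.1; 0.72 0.6 0.4 -0.1; 0.72 0.6 0.4 -0.1"}}

```text
time: 3.4
tool_pos: [0.4729, -0.05, 0.2416]
ee_rot: [3.14, 0.002, 2.121]
wrist_force: [-0.6, -0.0, -0.1]
width: 0.0936
finger_force: 0.0
```

```bash
python3 - <<'E'
from h import *; from plan import *
o=robot.get_obs(); print(o['time'],o['tool_pos'],o['ee_rot'],o['joint_positions'])
path(np.r_[o['tool_pos'],o['ee_rot'][2]],[[.531,.08,.18,2.46]])
E
```

```text
3.4 [ 0.47285099 -0.05002612  0.24157754] [3.14042037e+00 1.71769101e-03 2.12060665e+00] [-2.24431499e-01 -8.45972082e-02  1.49931156e+00 -4.13326991e-04
  1.72483919e+00 -7.74306660e-01]
0.537 0.783 0.411 -0.108  -> [0.5309 0.08   0.1799 2.4599]
   --- at [0.531 0.08  0.18  2.46 ] q6 -0.74
```

>>> {"name": "carry_out", "arguments": {"motion": "0.14 0.2 0.1 -0.03; 0.27 0.4 0.2 -0.06; 0.4 0.6 0.3 -0.1; 0.54 0.78 0.41 -0.11; 0.54 0.78 0.41 -0.11; 0.54 0.78 0.41 -0.11; 0.54 0.78 0.41 -0.11; 0.54 0.78 0.41 -0.11"}}

```text
time: 4.2
tool_pos: [0.5302, 0.0803, 0.1803]
ee_rot: [3.14, 0.002, 2.466]
wrist_force: [1.6, -0.5, 0.6]
width: 0.0944
finger_force: 0.0
```

>>> {"name": "carry_out", "arguments": {"motion": "0 0 0.1 0; 0 0 0.2 0; 0 0 0.3 0; 0 0 0.4 0; 0 0 0.5 0; 0 0 0.5 0; 0 0 0.5 0; 0 0 0.5 0"}}

```text
time: 5.0
tool_pos: [0.5305, 0.0818, 0.1048]
ee_rot: [3.141, 0.001, 2.469]
wrist_force: [1.3, 0.3, 0.7]
width: 0.0944
finger_force: 0.0
```

>>> {"name": "carry_out", "arguments": {"motion": "0 0 0 0; 0 0 0 0; 0 0 0 0; 0 0 0 0; 0 0 0 0; 0 0 0 0; 0 0 0 0; 0 0 0 0", "grip": -1}}

```text
time: 5.8
tool_pos: [0.5299, 0.0817, 0.1039]
ee_rot: [-3.142, 0.0, 2.468]
wrist_force: [-0.0, -0.3, 0.4]
width: 0.0337
finger_force: 0.0
```

```bash
python3 - <<'E'
from h import *
o=robot.get_obs(); print(o['time'],o['tool_pos'],o['ee_rot'],o['joint_positions'][5],o['wrist_force'],o['wrist_torque'],o['width'])
E
```

```text
5.8 [0.52985626 0.08168647 0.10393663] [-3.14152784e+00  5.43972244e-05  2.46847511e+00] -0.8504237358188703 [-0.01362708 -0.31053189  0.4262934 ] [ 0.02516457 -0.09985351  0.03354247] 0.03371528338671174
```

>>> {"name": "carry_out", "arguments": {"motion": "0 0 0 0; 0 0 0 0; 0 0 0 0; 0 0 0 0; 0 0 0 0; 0 0 0 0; 0 0 0 0.01; 0 0 0 0.02"}}

```text
time: 6.6
tool_pos: [0.5308, 0.0826, 0.104]
ee_rot: [3.139, 0.001, 2.405]
wrist_force: [4.0, 3.4, -2.3]
width: 0.0137
finger_force: 29.8
```

>>> {"name": "carry_out", "arguments": {"motion": "0 0 0 0.04; 0 0 0 0.08; 0 0 0 0.12; 0 0 0 0.16; 0 0 0 0.2; 0 0 0 0.24; 0 0 0 0.28; 0 0 0 0.32"}}

```text
time: 7.4
tool_pos: [0.5309, 0.0826, 0.104]
ee_rot: [3.139, -0.002, 1.396]
wrist_force: [3.5, 3.2, -2.9]
width: 0.014
finger_force: 29.8
```

```bash
python3 - <<'E'
from h import *
o=robot.get_obs(); print(o['time'],o['tool_pos'],o['ee_rot'],o['joint_positions'][5],o['wrist_force'],o['wrist_torque'],o['width'],o['finger_force'])
E
```

```text
7.4 [0.53090529 0.08262909 0.10395474] [ 3.13939002e+00 -2.10981064e-03  1.39580286e+00] 0.22268077387824742 [ 3.50118587  3.17754545 -2.85535176] [ 0.60631876 -0.84620973  0.10199021] 0.013978324947725506 29.783889949321747
```

>>> {"name": "carry_out", "arguments": {"motion": "0 0 0 0.04; 0 0 0 0.08; 0 0 0 0.12; 0 0 0 0.16; 0 0 0 0.2; 0 0 0 0.25; 0 0 0 0.29; 0 0 0 0.33"}}

```text
time: 8.2
tool_pos: [0.531, 0.0825, 0.104]
ee_rot: [-3.141, -0.003, 0.359]
wrist_force: [4.7, 3.7, -3.0]
width: 0.0139
finger_force: 29.8
```

>>> {"name": "carry_out", "arguments": {"motion": "0 0 0 0.04; 0 0 0 0.08; 0 0 0 0.12; 0 0 0 0.16; 0 0 0 0.2; 0 0 0 0.25; 0 0 0 0.29; 0 0 0 0.33"}}

```text
time: 9.0
tool_pos: [0.531, 0.0824, 0.104]
ee_rot: [-3.139, -0.001, -0.678]
wrist_force: [4.6, 3.1, -1.9]
width: 0.0137
finger_force: 29.8
```

```bash
python3 - <<'E'
from h import *
o=robot.get_obs(); print(o['time'],o['tool_pos'],o['ee_rot'],o['joint_positions'][5],o['wrist_force'],o['wrist_torque'],o['width'],o['finger_force'])
E
```

```text
9.0 [0.53097086 0.08237098 0.10396053] [-3.13895952e+00 -1.28532607e-03 -6.77932773e-01] 2.2962638645976554 [ 4.5778114   3.12716468 -1.88921985] [ 0.56380014 -0.77083926  0.13619782] 0.013699622629452313 29.783137142658234
```

>>> {"name": "carry_out", "arguments": {"motion": "0 0 0 0; 0 0 0 0; 0 0 0 0; 0 0 0 0; 0 0 0 0; 0 -0.01 0 0; 0 -0.02 0 0; 0 -0.02 0 0", "grip": 0.5}}

```text
time: 9.8
tool_pos: [0.5318, 0.0842, 0.104]
ee_rot: [-3.142, -0.0, -0.673]
wrist_force: [0.1, -0.8, -0.6]
width: 0.0701
finger_force: 0.0
```

>>> {"name": "carry_out", "arguments": {"motion": "0 0 0 -0.04; 0 0 0 -0.08; 0 0 0 -0.12; 0 0 0 -0.16; 0 0 0 -0.2; 0 0 0 -0.25; 0 0 0 -0.29; 0 0 0 -0.33"}}

```text
time: 10.6
tool_pos: [0.5317, 0.084, 0.1039]
ee_rot: [3.141, 0.0, 0.369]
wrist_force: [0.0, -0.1, -0.3]
width: 0.0704
finger_force: 0.0
```

>>> {"name": "carry_out", "arguments": {"motion": "0 0 0 -0.04; 0 0 0 -0.08; 0 0 0 -0.12; 0 0 0 -0.16; 0 0 0 -0.2; 0 0 0 -0.25; 0 0 0 -0.29; 0 0 0 -0.33"}}

```text
time: 11.4
tool_pos: [0.5317, 0.084, 0.1039]
ee_rot: [-3.142, 0.0, 1.406]
wrist_force: [0.5, -0.2, -0.1]
width: 0.0704
finger_force: 0.0
```

>>> {"name": "carry_out", "arguments": {"motion": "0 0 0 -0.04; 0 0 0 -0.08; 0 0 0 -0.12; 0 0 0 -0.16; 0 0 0 -0.2; 0 0 0 -0.25; 0 0 0 -0.3; 0 0 0 -0.34"}}

```text
time: 12.2
tool_pos: [0.5317, 0.084, 0.1039]
ee_rot: [-3.141, 0.0, 2.475]
wrist_force: [0.7, 0.5, 0.2]
width: 0.0709
finger_force: 0.0
```

>>> {"name": "carry_out", "arguments": {"motion": "0 0 0 0; 0 0 0 0; 0 0 0 0; 0 0 0 0; 0 0 0 0; 0 0 0 0; 0 0 0 0; 0 0 0 0", "grip": -1}}

```text
time: 13.0
tool_pos: [0.5308, 0.0828, 0.1039]
ee_rot: [-3.138, -0.0, 2.468]
wrist_force: [-3.2, -3.9, 2.3]
width: 0.014
finger_force: 30.0
```

>>> {"name": "carry_out", "arguments": {"motion": "0 0 0 0; 0 0 0 0; 0 0 0 0; 0 0 0 0; 0 0 0 0; 0 0 0 0.04; 0 0 0 0.08; 0 0 0 0.12"}}

```text
time: 13.8
tool_pos: [0.5308, 0.0829, 0.1039]
ee_rot: [-3.139, 0.001, 2.086]
wrist_force: [-3.2, -3.6, 2.5]
width: 0.0137
finger_force: 30.0
```

```bash
python3 - <<'E'
from h import *
o=robot.get_obs(); print(o['time'],o['tool_pos'],o['ee_rot'],o['joint_positions'][5],o['wrist_force'],o['wrist_torque'],o['width'],o['finger_force'])
s=snap('top','t1')
E
```

```text
13.8 [0.53082305 0.08288926 0.10393476] [-3.13857479e+00  1.00556127e-03  2.08605213e+00] -0.4642195762021482 [-3.1953678  -3.58371979  2.52792194] [-0.62711202  0.45663557  0.13605595] 0.013710010117560286 29.9927419424057
```

>>> {"name": "carry_out", "arguments": {"motion": "0 0 0 0.04; 0 0 0 0.08; 0 0 0 0.12; 0 0 0 0.16; 0 0 0 0.2; 0 0 0 0.25; 0 0 0 0.29; 0 0 0 0.33"}}

```text
time: 14.65
tool_pos: [0.5311, 0.0829, 0.1039]
ee_rot: [-3.142, 0.003, 1.051]
wrist_force: [-2.4, -4.5, 2.0]
width: 0.0137
finger_force: 30.0
```

```bash
python3 - <<'E'
from h import *
o=robot.get_obs(); print(o['time'],o['ee_rot'],o['wrist_force'],o['wrist_torque'],o['joint_torque'])
E
```

```text
14.65 [-3.14152994e+00  2.69391588e-03  1.05058325e+00] [-2.36435437 -4.45322228  1.99967105] [-0.60981989  0.44436483  0.15974656] [  1.82132699 -32.91653395 -29.45498407   1.30555719  -0.95979687
  -0.88802638]
```

>>> {"name": "carry_out", "arguments": {"motion": "0 0 0 0.03; 0 0 0 0.06; 0 0 0 0.09; 0 0 0 0.12; 0 0 0 0.15; 0 0 0 0.18; 0 0 0 0.22; 0 0 0 0.26"}}

```text
time: 15.45
tool_pos: [0.5313, 0.0827, 0.1039]
ee_rot: [3.139, 0.002, 0.234]
wrist_force: [-2.5, -4.8, 2.3]
width: 0.0139
finger_force: 30.0
```

```bash
python3 - <<'E'
from h import *
o=robot.get_obs(); print(o['time'],o['ee_rot'],o['wrist_force'],o['wrist_torque'],o['joint_torque'])
s=snap('top','t2');t=snap('scene','s2')
import cv2
a=cv2.resize(s['image'][160:230,225:340,::-1],(800,487),interpolation=cv2.INTER_CUBIC)[::1]
b=cv2.resize(t['image'][190:320,290:430,::-1],None,fx=3,fy=3,interpolation=cv2.INTER_CUBIC)
cv2.imwrite('pics/c4.png',np.hstack([cv2.resize(a,(380,390)),b]))
E
```

```text
15.45 [3.13921620e+00 1.69495261e-03 2.33765975e-01] [-2.51984004 -4.81105547  2.32933855] [-0.70444353  0.39978982  0.10464645] [  2.11819991 -33.03776264 -29.45094824   1.42372504  -0.90976585
  -0.91369126]
```

View pics/c4.png

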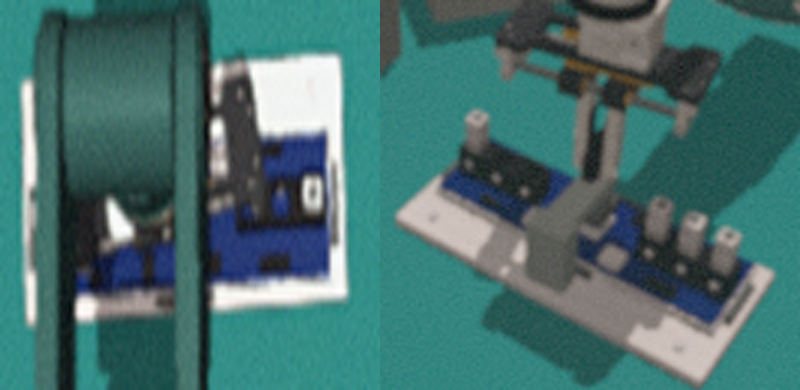

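>>> {"name": "carry_out", "arguments": {"motion": "0 0 0 0.04; 0 0 0 0.08; 0 0 0 0.12; 0 0 0 0.16; 0 0 0 0.2; 0 0 0 0.25; 0 0 0 0.29; 0 0 0 0.33"}}

```text
time: 16.35
tool_pos: [0.5312, 0.0824, 0.1039]
ee_rot: [3.138, -0.001, -0.803]
wrist_force: [-2.3, -5.2, 1.6]
width: 0.0137
finger_force: 30.0
```

```bash
python3 - <<'E'
from h import *
o=robot.get_obs(); print(o['time'],o['ee_rot'],o['joint_positions'][5],o['wrist_force'],o['wrist_torque'])
E
```

```text
16.35 [ 3.13828861e+00 -1.35422402e-03 -8.03181665e-01] 2.424736906006483 [-2.30008623 -5.22904218  1.5552335 ] [-0.78513995  0.44712573  0.09890791]
```

>>> {"name": "carry_out", "arguments": {"motion": "0 0 0 0; 0 0 0 0; 0 0 0 0; 0 0 0 0; 0 0 0 0; 0 0 0 0; 0 0 0 0; 0 0 0 0", "grip": 0.5}}

```text
time: 17.15
tool_pos: [0.5317, 0.0841, 0.1039]
ee_rot: [3.142, -0.0, -0.799]
wrist_force: [-0.3, -0.5, 0.4]
width: 0.0701
finger_force: 0.0
```

>>> {"name": "carry_out", "arguments": {"motion": "0 0 0 -0.04; 0 0 0 -0.08; 0 0 0 -0.12; 0 0 0 -0.16; 0 0 0 -0.2; 0 0 0 -0.25; 0 0 0 -0.29; 0 0 0 -0.33"}}

```text
time: 17.95
tool_pos: [0.5317, 0.084, 0.104]
ee_rot: [3.142, -0.0, 0.243]
wrist_force: [0.4, -0.0, 0.4]
width: 0.0705
finger_force: 0.0
```

```bash
python3 - <<'E'
from h import *; from plan import *
o=robot.get_obs(); print(o['time'],o['tool_pos'],o['ee_rot'],o['joint_positions'],o['wrist_force'],o['wrist_torque'])
p=np.r_[o['tool_pos'],o['ee_rot'][2]]
path(p,[[.5308,.0829,.20,p[3]],[.42,-.12,.26,p[3]]])
E
```

```text
17.95 [0.53174519 0.08401195 0.10396696] [ 3.14153470e+00 -3.65122517e-05  2.43280071e-01] [ 5.13965207e-02  1.13030743e-01  1.57430768e+00 -5.02651373e-05
  1.45420734e+00  1.37891862e+00] [ 0.44349646 -0.00050273  0.37487339] [ 0.02069608  0.05743051 -0.0480827 ]
-0.008 0.006 -0.64 -0.0  -> [0.5308 0.0828 0.2    0.2433]
   --- at [0.5308 0.0829 0.2    0.2433] q6 1.48
-0.521 0.567 -0.2 -0.0  -> [ 0.4754 -0.0185  0.23    0.2433]
-0.522 0.568 -0.2 -0.0  -> [ 0.42   -0.1201  0.26    0.2433]
   --- at [ 0.42   -0.12    0.26    0.2433] q6 1.05
```

>>> {"name": "carry_out", "arguments": {"motion": "0 0 -0.2 0; 0 0 -0.4 0; 0 0 -0.64 0; -0.13 0.14 -0.7 0; -0.26 0.28 -0.75 0; -0.39 0.42 -0.8 0; -0.52 0.57 -0.84 0; -0.52 0.57 -0.84 0"}}

```text
time: 18.75
tool_pos: [0.4755, -0.0197, 0.2315]
ee_rot: [3.139, -0.002, 0.234]
wrist_force: [-0.6, 0.3, -0.2]
width: 0.0706
finger_force: 0.0
```

>>> {"name": "carry_out", "arguments": {"motion": "-0.13 0.14 -0.05 0; -0.26 0.28 -0.1 0; -0.39 0.42 -0.15 0; -0.52 0.57 -0.2 0; -0.52 0.57 -0.2 0; -0.52 0.57 -0.2 0; -0.52 0.57 -0.2 0; -0.52 0.57 -0.2 0"}}

```text
time: 19.55
tool_pos: [0.4208, -0.1179, 0.2594]
ee_rot: [-3.141, 0.001, 0.24]
wrist_force: [-0.7, 0.3, 0.2]
width: 0.0707
finger_force: 0.0
```

```bash
python3 - <<'E'
from h import *
s=snap('top','t3')
a=cv2.resize(s['image'][160:230,225:340,::-1],(800,487),interpolation=cv2.INTER_CUBIC)
cv2.imwrite('pics/c5.png',a)
E
```

```text
(no output)
```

View pics/c5.png

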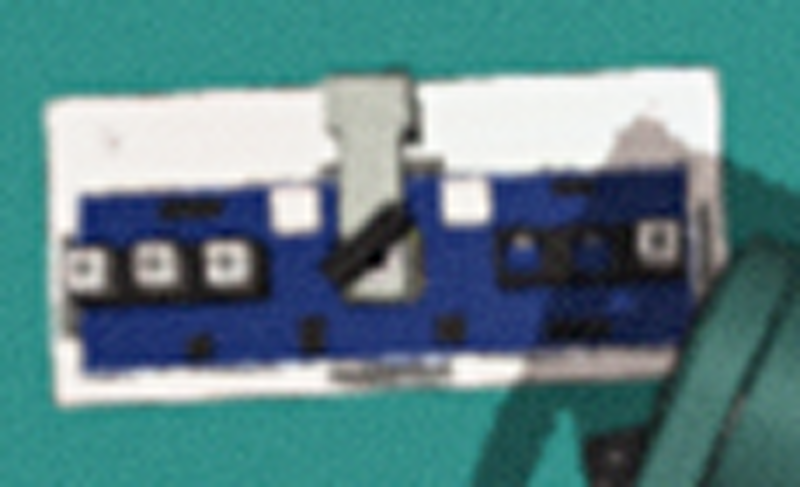

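```bash
python3 - <<'E'
from plan import *
path([.4202,-.1195,.259,.243],[[.5312,.0827,.2,2.34],[.5312,.0827,.104,2.34]])
E
```

```text
0.521 -0.565 0.197 -0.334  -> [ 0.4757 -0.0184  0.2294  1.2923]
0.75 0.171 0.196 -0.333  -> [0.5313 0.0827 0.2    2.3384]
   --- at [0.5312 0.0827 0.2    2.34  ] q6 -0.61
0.0 -0.0 0.64 -0.0  -> [0.5313 0.0827 0.104  2.3384]
   --- at [0.5312 0.0827 0.104  2.34  ] q6 -0.61
```

>>> {"name": "carry_out", "arguments": {"motion": "0.1 -0.1 0.04 -0.04; 0.2 -0.2 0.08 -0.08; 0.3 -0.3 0.12 -0.12; 0.4 -0.43 0.15 -0.16; 0.52 -0.565 0.2 -0.2; 0.52 -0.565 0.2 -0.25; 0.52 -0.565 0.2 -0.29; 0.52 -0.565 0.2 -0.334"}}

```text
time: 20.4
tool_pos: [0.4764, -0.017, 0.2294]
ee_rot: [-3.141, 0.0, 1.295]
wrist_force: [-0.7, 1.4, -0.6]
width: 0.0704
finger_force: 0.0
```

>>> {"name": "carry_out", "arguments": {"motion": "0.15 0.03 0.04 -0.04; 0.3 0.06 0.08 -0.08; 0.45 0.1 0.12 -0.12; 0.6 0.14 0.15 -0.16; 0.75 0.17 0.2 -0.2; 0.75 0.17 0.2 -0.25; 0.75 0.17 0.2 -0.29; 0.75 0.17 0.2 -0.333"}}

```text
time: 21.2
tool_pos: [0.5321, 0.0839, 0.1992]
ee_rot: [-3.141, -0.001, 2.341]
wrist_force: [-0.1, 1.0, 0.3]
width: 0.0703
finger_force: 0.0
```

```bash
python3 - <<'E'
from h import *; from plan import *
o=robot.get_obs(); print(o['tool_pos'],o['ee_rot'])
path(np.r_[o['tool_pos'],o['ee_rot'][2]],[[.5312,.0827,.104,2.34]])
E
```

```text
[0.53209726 0.08391626 0.19924844] [-3.14074235e+00 -8.18922438e-04  2.34088620e+00]
-0.002 -0.01 0.635 0.0  -> [0.5312 0.0827 0.104  2.3409]
   --- at [0.5312 0.0827 0.104  2.34  ] q6 -0.61
```

>>> {"name": "carry_out", "arguments": {"motion": "0 0 0.15 0; 0 0 0.3 0; 0 0 0.45 0; 0 -0.01 0.55 0; 0 -0.01 0.63 0; 0 -0.01 0.63 0; 0 -0.01 0.63 0; 0 -0.01 0.63 0"}}

```text
time: 22.0
tool_pos: [0.532, 0.0818, 0.1068]
ee_rot: [3.14, 0.002, 2.333]
wrist_force: [-0.1, -0.4, -0.5]
width: 0.0707
finger_force: 0.0
```

>>> {"name": "carry_out", "arguments": {"motion": "0 0 0 0; 0 0 0 0; 0 0 0 0; 0 0 0 0; 0 0 0 0; 0 0 0 0; 0 0 0 0; 0 0 0 0", "grip": -1}}

```text
time: 22.8
tool_pos: [0.5314, 0.082, 0.1054]
ee_rot: [3.141, 0.0, 2.334]
wrist_force: [1.8, 1.2, -1.4]
width: 0.0139
finger_force: 30.0
```

>>> {"name": "carry_out", "arguments": {"motion": "0 0 0 0; 0 0 0 0.03; 0 0 0 0.07; 0 0 0 0.11; 0 0 0 0.15; 0 0 0 0.19; 0 0 0 0.22; 0 0 0 0.22"}}

```text
time: 23.6
tool_pos: [0.531, 0.0818, 0.1054]
ee_rot: [-3.141, -0.0, 1.642]
wrist_force: [0.8, 0.2, -1.3]
width: 0.0138
finger_force: 30.0
```

>>> {"name": "carry_out", "arguments": {"motion": "0 0 0 0; 0 0 0 0; 0 0 0 0; 0 0 0 0; 0 0 0 0; 0 0 0 0; 0 0 0 0; 0 0 0 0", "grip": 0.5}}

```text
time: 24.4
tool_pos: [0.5311, 0.0816, 0.1055]
ee_rot: [3.142, 0.0, 1.642]
wrist_force: [-0.5, -0.8, -0.3]
width: 0.0702
finger_force: 0.0
```

```bash
python3 - <<'E'
from h import *; from plan import *
o=robot.get_obs(); print(o['tool_pos'],o['ee_rot'])
p=np.r_[o['tool_pos'],o['ee_rot'][2]]
path(p,[[p[0],p[1],.2,p[3]],[.42,-.12,.26,p[3]]])
E
```

```text
[0.53112078 0.08164141 0.10547748] [3.14156441e+00 1.21953712e-04 1.64231927e+00]
0.0 0.0 -0.63 -0.0  -> [0.5311 0.0816 0.2    1.6423]
   --- at [0.5311 0.0816 0.2    1.6423] q6 0.08
-0.644 -0.417 -0.2 -0.0  -> [ 0.4756 -0.0192  0.23    1.6423]
-0.644 -0.418 -0.2 -0.0  -> [ 0.42   -0.12    0.26    1.6423]
   --- at [ 0.42   -0.12    0.26    1.6423] q6 -0.35
```

>>> {"name": "carry_out", "arguments": {"motion": "0 0 -0.2 0; 0 0 -0.4 0; 0 0 -0.63 0; -0.16 -0.1 -0.7 0; -0.32 -0.2 -0.75 0; -0.48 -0.3 -0.8 0; -0.64 -0.42 -0.83 0; -0.64 -0.42 -0.83 0"}}

```text
time: 25.2
tool_pos: [0.4744, -0.0208, 0.2313]
ee_rot: [3.14, 0.002, 1.639]
wrist_force: [-0.5, -0.4, -0.5]
width: 0.0705
finger_force: 0.0
```

>>> {"name": "carry_out", "arguments": {"motion": "-0.16 -0.1 -0.05 0; -0.32 -0.2 -0.1 0; -0.48 -0.3 -0.15 0; -0.64 -0.42 -0.2 0; -0.64 -0.42 -0.2 0; -0.64 -0.42 -0.2 0; -0.64 -0.42 -0.2 0; -0.64 -0.42 -0.2 0"}}

```text
time: 26.0
tool_pos: [0.4195, -0.1179, 0.2594]
ee_rot: [-3.141, -0.001, 1.644]
wrist_force: [0.9, -0.0, -1.1]
width: 0.0707
finger_force: 0.0
```

```bash
python3 - <<'E'
from h import *
s=snap('top','t4')
a=cv2.resize(s['image'][160:230,225:340,::-1],(800,487),interpolation=cv2.INTER_CUBIC)
cv2.imwrite('pics/c6.png',a)
o=robot.get_obs(); print(o['tool_pos'],o['ee_rot'])
E
```

```text
[ 0.41946243 -0.11792474  0.25943463] [-3.14082265e+00 -6.34925195e-04  1.64395504e+00]
```

View pics/c6.png

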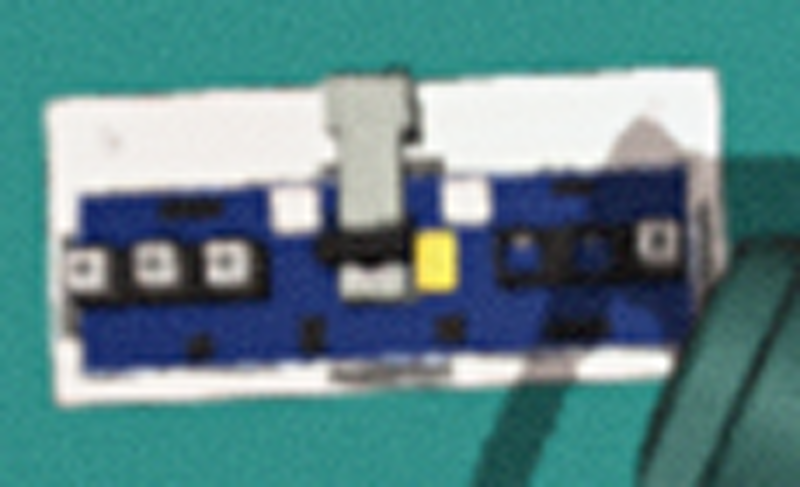

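```bash
cat >> h.py <<'E'
def mouth(s):
    im=s['image']; m=((im.max(2)<75)&(im.max(2).astype(int)-im.min(2)<25)).astype(np.uint8)
    n,l,st,c=cv2.connectedComponentsWithStats(m)
    out=[]
    for i in range(1,n):
        x,y,w,h,a=st[i]
        if 500<a<1300 and a/(w*h)>.6 and 340<c[i][0]<460 and 140<c[i][1]<260:
            r=cv2.minAreaRect(np.argwhere(l==i)[:,::-1].astype(np.float32))
            P=p2w(s,cv2.boxPoints(r),.18); P=P[np.argsort(-P[:,0])]
            far,near=P[:2],P[2:]; far=far[np.argsort(-far[:,1])]; near=near[np.argsort(-near[:,1])]
            d=(far-near).mean(0)
            out.append((P.mean(0)[:2].round(4),round(float(np.arctan2(d[1],d[0])),3),int(a),c[i].round(1)))
    return out
E
python3 - <<'E'
from h import *; from plan import *
s=snap('top'); print(mouth(s)); s0=dict(s); s0['image']=cv2.imread('pics/top0.png')[:,:,::-1]; print(mouth(s0))
path([.4192,-.1187,.2592,1.644],[[.5402,-.0472,.16,1.64],[.5402,-.0472,.071,1.64]])
E
```

```text
[(array([ 0.5467, -0.2852]), 0.091, 772, array([399.7, 189.8])), (array([ 0.4482, -0.4532]), 0.089, 535, array([457.1, 223.9]))]
[(array([ 0.5273, -0.3045]), 0.084, 772, array([406.3, 196.5])), (array([ 0.4491, -0.4531]), -0.003, 524, array([457.1, 223.9]))]
0.416 0.839 0.661 0.001  -> [ 0.5401 -0.0473  0.16    1.6409]
   --- at [ 0.5402 -0.0472  0.16    1.64  ] q6 -0.16
0.0 0.0 0.594 0.0  -> [ 0.5401 -0.0473  0.0709  1.6409]
   --- at [ 0.5402 -0.0472  0.071   1.64  ] q6 -0.16
```

>>> {"name": "carry_out", "arguments": {"motion": "0.1 0.2 0.1 0; 0.2 0.4 0.2 0; 0.3 0.6 0.35 0; 0.42 0.84 0.5 0; 0.42 0.84 0.66 0; 0.42 0.84 0.66 0; 0.42 0.84 0.66 0; 0.42 0.84 0.66 0"}}

```text
time: 26.9
tool_pos: [0.5409, -0.0473, 0.1629]
ee_rot: [3.139, 0.001, 1.642]
wrist_force: [0.1, -0.5, 0.4]
width: 0.0708
finger_force: 0.0
```

>>> {"name": "carry_out", "arguments": {"motion": "0 0 0.1 0; 0 0 0.2 0; 0 0 0.3 0; 0 0 0.4 0; 0 0 0.5 0; 0 0 0.59 0; 0 0 0.59 0; 0 0 0.59 0"}}

```text
time: 27.7
tool_pos: [0.5403, -0.047, 0.0721]
ee_rot: [-3.141, -0.0, 1.642]
wrist_force: [0.2, -0.0, -0.1]
width: 0.0707
finger_force: 0.0
```

>>> {"name": "carry_out", "arguments": {"motion": "0 0 0 0; 0 0 0 0; 0 0 0 0; 0 0 0 0; 0 0 0 0; 0 0 0 0; 0 0 0 0; 0 0 0 0", "grip": -1}}

```text
time: 28.5
tool_pos: [0.5403, -0.047, 0.0724]
ee_rot: [-3.141, 0.0, 1.642]
wrist_force: [-0.6, -0.4, 0.2]
width: 0.0157
finger_force: 30.0
```

>>> {"name": "carry_out", "arguments": {"motion": "0 0 -0.05 0; 0 0 -0.1 0; 0 0 -0.2 0; 0 0 -0.35 0; 0 0 -0.5 0; 0 0 -0.7 0; 0 0 -0.9 0; 0 0 -1 0"}}

```text
time: 29.3
tool_pos: [0.5418, -0.0473, 0.228]
ee_rot: [3.134, 0.002, 1.642]
wrist_force: [-0.2, 0.5, -0.4]
width: 0.0157
finger_force: 30.0
```

```bash
python3 - <<'E'
from h import *; from plan import *
o=robot.get_obs(); print(o['tool_pos'],o['width'])
print(mouth(snap('top')))
path(np.r_[o['tool_pos'],o['ee_rot'][2]],[[.54,-.287,.275,.09],[.54,-.287,.15,.09]])
E
```

```text
[ 0.54179294 -0.04726599  0.22803328] 0.015685512399881883
[(array([ 0.5465, -0.2851]), 0.081, 772, array([399.7, 189.8])), (array([ 0.4477, -0.4531]), -0.003, 534, array([457.1, 223.9]))]
-0.797 -0.063 -0.157 0.247  -> [ 0.5409 -0.1672  0.2516  0.8664]
-0.613 0.513 -0.156 0.247  -> [ 0.54   -0.2871  0.275   0.0904]
   --- at [ 0.54  -0.287  0.275  0.09 ] q6 0.99
0.0 -0.001 0.833 0.0  -> [ 0.54   -0.2869  0.15    0.0904]
   --- at [ 0.54  -0.287  0.15   0.09 ] q6 0.99
```

>>> {"name": "carry_out", "arguments": {"motion": "0 0 -0.15 0; -0.1 -0.01 -0.3 0.03; -0.25 -0.02 -0.36 0.07; -0.4 -0.03 -0.36 0.11; -0.55 -0.04 -0.36 0.15; -0.7 -0.05 -0.36 0.19; -0.8 -0.06 -0.36 0.23; -0.8 -0.06 -0.36 0.25"}}

```text
time: 30.15
tool_pos: [0.5394, -0.1693, 0.2753]
ee_rot: [-3.14, 0.001, 0.85]
wrist_force: [0.7, 0.6, -0.9]
width: 0.0159
finger_force: 30.0
```

>>> {"name": "carry_out", "arguments": {"motion": "-0.1 0.08 0 0.03; -0.2 0.17 0 0.07; -0.3 0.25 0 0.11; -0.4 0.34 0 0.15; -0.5 0.42 0 0.19; -0.61 0.51 0 0.22; -0.61 0.51 0 0.247; -0.61 0.51 0 0.247"}}

```text
time: 30.95
tool_pos: [0.5374, -0.2871, 0.2754]
ee_rot: [-3.14, 0.001, 0.08]
wrist_force: [0.5, 0.7, -0.3]
width: 0.0159
finger_force: 30.0
```

```bash
python3 - <<'E'
from h import *; from plan import *
o=robot.get_obs(); print(o['tool_pos'],o['width'])
path(np.r_[o['tool_pos'],o['ee_rot'][2]],[[.54,-.287,.14,.09]])
E
```

```text
[ 0.53741419 -0.28711841  0.27539097] 0.015901620465422428
0.017 0.001 0.903 -0.003  -> [ 0.54   -0.2871  0.1399  0.0893]
   --- at [ 0.54  -0.287  0.14   0.09 ] q6 0.99
```

>>> {"name": "carry_out", "arguments": {"motion": "0.02 0 0.15 0; 0.02 0 0.27 0; 0.02 0 0.4 0; 0.02 0 0.53 0; 0.02 0 0.66 0; 0.02 0 0.78 0; 0.02 0 0.9 0; 0.02 0 0.9 0"}}

```text
time: 31.75
tool_pos: [0.5389, -0.2846, 0.1377]
ee_rot: [-3.137, 0.006, 0.083]
wrist_force: [-1.2, 0.0, -0.6]
width: 0.0162
finger_force: 30.0
```

>>> {"name": "carry_out", "arguments": {"motion": "0 0 0 0; 0 0 0 0; 0 0 0 0; 0 0 0 0; 0 0 0 0; 0 0 0 0; 0 0 0 0; 0 0 0 0", "grip": -0.1}}

```text
time: 32.55
tool_pos: [0.5408, -0.2864, 0.1415]
ee_rot: [3.142, 0.0, 0.081]
wrist_force: [0.2, 0.9, 0.0]
width: 0.0421
finger_force: 0.3
```

>>> {"name": "carry_out", "arguments": {"motion": "0 0 -0.1 0; 0 0 -0.2 0; 0 0 -0.35 0; 0 0 -0.5 0; 0 0 -0.65 0; 0 0 -0.8 0; 0 0 -0.8 0; 0 0 -0.8 0"}}

```text
time: 33.35
tool_pos: [0.5412, -0.2865, 0.2628]
ee_rot: [3.14, -0.002, 0.081]
wrist_force: [-0.0, -0.1, -0.1]
width: 0.0424
finger_force: 0.0
```

```bash
python3 - <<'E'
from h import *; from plan import *
o=robot.get_obs(); print(o['tool_pos'],o['width'])
snap('scene','s5')
path(np.r_[o['tool_pos'],o['ee_rot'][2]],[[.535,-.05,.25,.9],[.5266,.1483,.16,1.64],[.5266,.1483,.071,1.64]])
E
```

```text
[ 0.54120113 -0.2865202   0.26279011] 0.042390627456716956
0.043 -0.787 0.043 -0.13  -> [ 0.5381 -0.1683  0.2563  0.4893]
0.353 -0.706 0.042 -0.131  -> [ 0.535  -0.05    0.25    0.9009]
   --- at [ 0.535 -0.05   0.25   0.9  ] q6 0.58
0.501 -0.432 0.3 -0.118  -> [0.5309 0.0492 0.205  1.2716]
0.623 -0.222 0.3 -0.117  -> [0.5266 0.1483 0.16   1.6392]
   --- at [0.5266 0.1483 0.16   1.64  ] q6 0.21
0.0 -0.0 0.594 -0.0  -> [0.5266 0.1483 0.0709 1.6392]
   --- at [0.5266 0.1483 0.071  1.64  ] q6 0.21
```

>>> {"name": "carry_out", "arguments": {"motion": "0.01 -0.2 0.01 -0.03; 0.02 -0.4 0.02 -0.06; 0.03 -0.6 0.03 -0.1; 0.04 -0.79 0.04 -0.13; 0.04 -0.79 0.04 -0.13; 0.04 -0.79 0.04 -0.13; 0.04 -0.79 0.04 -0.13; 0.04 -0.79 0.04 -0.13", "grip": 0.5}}

```text
time: 34.2
tool_pos: [0.5371, -0.1688, 0.2549]
ee_rot: [-3.141, 0.001, 0.487]
wrist_force: [-0.1, 1.2, 0.2]
width: 0.0705
finger_force: 0.0
```

>>> {"name": "carry_out", "arguments": {"motion": "0.09 -0.18 0.01 -0.03; 0.18 -0.36 0.02 -0.06; 0.27 -0.54 0.03 -0.1; 0.35 -0.71 0.04 -0.13; 0.35 -0.71 0.04 -0.13; 0.35 -0.71 0.04 -0.13; 0.35 -0.71 0.04 -0.13; 0.35 -0.71 0.04 -0.13"}}

```text
time: 35.0
tool_pos: [0.5336, -0.0503, 0.2494]
ee_rot: [3.141, 0.0, 0.895]
wrist_force: [-0.8, -0.0, 0.1]
width: 0.0704
finger_force: 0.0
```

```bash
python3 - <<'E'
from h import *
t=snap('scene','s6'); s=snap('top','t6'); print(mouth(s))
a=cv2.resize(t['image'][130:300,190:440,::-1],None,fx=2,fy=2,interpolation=cv2.INTER_CUBIC)
b=cv2.resize(s['image'][150:240,370:440,::-1],None,fx=4,fy=4,interpolation=cv2.INTER_CUBIC)[:340]
cv2.imwrite('pics/c7.png',np.hstack([a,b]))
E
```

```text
[(array([ 0.5466, -0.285 ]), 0.088, 773, array([399.7, 189.8])), (array([ 0.4491, -0.4531]), -0.003, 535, array([457. , 223.9]))]
```

View pics/c7.png

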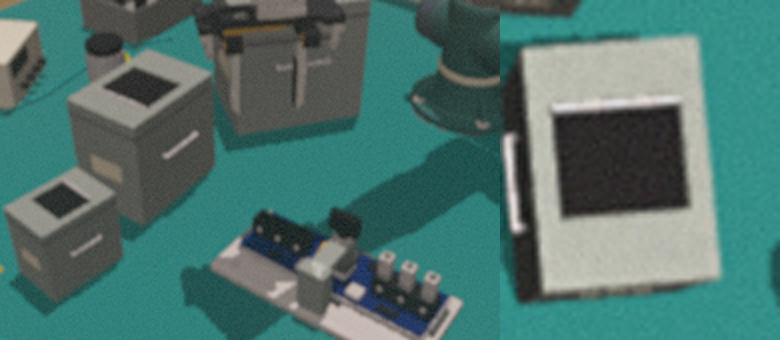

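>>> {"name": "carry_out", "arguments": {"motion": "0.12 -0.1 0.07 -0.03; 0.25 -0.2 0.15 -0.06; 0.38 -0.32 0.22 -0.1; 0.5 -0.43 0.3 -0.12; 0.5 -0.43 0.3 -0.12; 0.5 -0.43 0.3 -0.12; 0.5 -0.43 0.3 -0.12; 0.5 -0.43 0.3 -0.12"}}

```text
time: 35.9
tool_pos: [0.5304, 0.0487, 0.2052]
ee_rot: [3.14, -0.0, 1.273]
wrist_force: [0.3, -0.1, -0.2]
width: 0.0708
finger_force: 0.0
```

>>> {"name": "carry_out", "arguments": {"motion": "0.15 -0.05 0.07 -0.03; 0.3 -0.1 0.15 -0.06; 0.45 -0.16 0.22 -0.1; 0.62 -0.22 0.3 -0.12; 0.62 -0.22 0.3 -0.12; 0.62 -0.22 0.3 -0.12; 0.62 -0.22 0.3 -0.12; 0.62 -0.22 0.3 -0.12"}}

```text
time: 36.7
tool_pos: [0.5261, 0.1472, 0.1604]
ee_rot: [3.14, 0.0, 1.65]
wrist_force: [0.0, 0.2, 1.1]
width: 0.0709
finger_force: 0.0
```

```bash
python3 - <<'E'
from h import *; from plan import *
o=robot.get_obs(); print(o['tool_pos'],o['ee_rot'])
path(np.r_[o['tool_pos'],o['ee_rot'][2]],[[.5266,.1483,.071,1.64]])
E
```

```text
[0.52612018 0.14723007 0.16042826] [3.13985095e+00 3.06931905e-04 1.64952239e+00]
0.007 0.004 0.596 0.003  -> [0.5266 0.1483 0.071  1.6401]
   --- at [0.5266 0.1483 0.071  1.64  ] q6 0.21
```

>>> {"name": "carry_out", "arguments": {"motion": "0.01 0 0.1 0; 0.01 0 0.2 0; 0.01 0 0.3 0; 0.01 0 0.4 0; 0.01 0 0.5 0; 0.01 0 0.59 0; 0.01 0 0.59 0; 0.01 0 0.59 0"}}

```text
time: 37.5
tool_pos: [0.5252, 0.1499, 0.0706]
ee_rot: [-3.141, 0.0, 1.652]
wrist_force: [0.7, -0.0, 0.4]
width: 0.0707
finger_force: 0.0
```

>>> {"name": "carry_out", "arguments": {"motion": "0 0 0 0; 0 0 0 0; 0 0 0 0; 0 0 0 0; 0 0 0 0; 0 0 0 0; 0 0 0 0; 0 0 0 0", "grip": -1}}

```text
time: 38.3
tool_pos: [0.5255, 0.1498, 0.0709]
ee_rot: [3.141, 0.0, 1.652]
wrist_force: [-0.5, -0.7, -0.1]
width: 0.0159
finger_force: 30.0
```

>>> {"name": "carry_out", "arguments": {"motion": "0 0 -0.05 0; 0 0 -0.1 0; 0 0 -0.2 0; 0 0 -0.35 0; 0 0 -0.5 0; 0 0 -0.7 0; 0 0 -0.9 0; 0 0 -1 0"}}

```text
time: 39.1
tool_pos: [0.5258, 0.1501, 0.2262]
ee_rot: [3.136, -0.001, 1.652]
wrist_force: [-0.2, -0.4, 0.5]
width: 0.0156
finger_force: 30.0
```

```bash
python3 - <<'E'
from h import *; from plan import *
o=robot.get_obs(); print(o['tool_pos'],o['width'])
print(mouth(snap('top','t7')))
p=np.r_[o['tool_pos'],o['ee_rot'][2]]; p[2]=.222
path(p,[[.53,-.09,.275,.85],[.5405,-.287,.275,.09]])
E
```

```text
[0.52575302 0.15011179 0.22617478] 0.015580442030438225
[(array([ 0.5467, -0.2851]), 0.081, 772, array([399.7, 189.8])), (array([ 0.4491, -0.4531]), -0.003, 528, array([457.1, 223.9]))]
-0.799 -0.051 -0.177 0.128  -> [0.5278 0.03   0.2486 1.2498]
-0.755 0.266 -0.176 0.127  -> [ 0.53   -0.09    0.2749  0.8509]
   --- at [ 0.53  -0.09   0.275  0.85 ] q6 0.55
-0.941 0.919 -0.0 0.242  -> [ 0.5406 -0.287   0.2749  0.0906]
   --- at [ 0.5405 -0.287   0.275   0.09  ] q6 0.99
```

>>> {"name": "carry_out", "arguments": {"motion": "-0.15 -0.01 -0.1 0.03; -0.3 -0.02 -0.18 0.06; -0.45 -0.03 -0.18 0.1; -0.6 -0.04 -0.18 0.13; -0.7 -0.05 -0.18 0.13; -0.8 -0.05 -0.18 0.13; -0.8 -0.05 -0.18 0.13; -0.8 -0.05 -0.18 0.13"}}

```text
time: 39.95
tool_pos: [0.5274, 0.0299, 0.2477]
ee_rot: [-3.141, -0.0, 1.244]
wrist_force: [-0.6, 0.2, -1.0]
width: 0.0158
finger_force: 30.0
```

>>> {"name": "carry_out", "arguments": {"motion": "-0.15 0.05 -0.05 0.03; -0.3 0.1 -0.1 0.06; -0.45 0.16 -0.15 0.1; -0.6 0.21 -0.18 0.13; -0.75 0.27 -0.18 0.13; -0.75 0.27 -0.18 0.13; -0.75 0.27 -0.18 0.13; -0.75 0.27 -0.18 0.13"}}

```text
time: 40.75
tool_pos: [0.5297, -0.0886, 0.2748]
ee_rot: [-3.141, -0.0, 0.837]
wrist_force: [0.0, 0.1, 0.4]
width: 0.0157
finger_force: 30.0
```

>>> {"name": "carry_out", "arguments": {"motion": "-0.15 0.15 0 0.03; -0.3 0.3 0 0.07; -0.45 0.45 0 0.11; -0.6 0.6 0 0.15; -0.75 0.75 0 0.19; -0.94 0.92 0 0.22; -0.94 0.92 0 0.24; -0.94 0.92 0 0.24"}}

```text
time: 41.55
tool_pos: [0.5376, -0.2868, 0.2743]
ee_rot: [-3.14, 0.001, 0.081]
wrist_force: [0.7, 0.2, -0.5]
width: 0.0155
finger_force: 30.0
```

```bash
python3 - <<'E'
from h import *; from plan import *
o=robot.get_obs(); print(o['tool_pos'],o['ee_rot'],o['width'])
path(np.r_[o['tool_pos'],o['ee_rot'][2]],[[.5405,-.287,.14,.09]])
E
```

```text
[ 0.53755186 -0.28675189  0.27434578] [-3.14039055e+00  6.12854221e-04  8.12957701e-02] 0.015544763229882413
0.019 0.003 0.896 -0.003  -> [ 0.5404 -0.287   0.1399  0.0907]
   --- at [ 0.5405 -0.287   0.14    0.09  ] q6 0.99
```

Insert, release, rise, and head back to the next plug.

>>> {"name": "carry_out", "arguments": {"motion": "0.02 0 0.15 0; 0.02 0 0.27 0; 0.02 0 0.4 0; 0.02 0 0.53 0; 0.02 0 0.66 0; 0.02 0 0.78 0; 0.02 0 0.9 0; 0.02 0 0.9 0"}}

```text
time: 42.35
tool_pos: [0.539, -0.284, 0.1369]
ee_rot: [-3.137, 0.005, 0.085]
wrist_force: [0.1, 0.0, -2.1]
width: 0.0156
finger_force: 30.0
```

>>> {"name": "carry_out", "arguments": {"motion": "0 0 0 0; 0 0 0 0; 0 0 0 0; 0 0 0 0; 0 0 0 0; 0 0 0 0; 0 0 0 0; 0 0 0 0", "grip": -0.1}}

```text
time: 43.15
tool_pos: [0.5403, -0.2868, 0.14]
ee_rot: [3.142, 0.0, 0.081]
wrist_force: [-0.5, 0.2, 0.2]
width: 0.0422
finger_force: 0.3
```

>>> {"name": "carry_out", "arguments": {"motion": "0 0 -0.1 0; 0 0 -0.2 0; 0 0 -0.35 0; 0 0 -0.5 0; 0 0 -0.65 0; 0 0 -0.8 0; 0 0 -0.8 0; 0 0 -0.8 0"}}

```text
time: 43.95
tool_pos: [0.5407, -0.287, 0.2613]
ee_rot: [3.14, -0.002, 0.081]
wrist_force: [-0.5, -0.8, -0.5]
width: 0.0426
finger_force: 0.0
```

```bash
python3 - <<'E'
from h import *; from plan import *
o=robot.get_obs(); print(o['tool_pos'],o['width'])
path(np.r_[o['tool_pos'],o['ee_rot'][2]],[[.535,-.1,.25,.85],[.5244,.1808,.16,1.64]])
E
```

```text
[ 0.54067117 -0.2869767   0.26128699] 0.042592293058170826
0.032 -0.623 0.038 -0.122  -> [ 0.5379 -0.1934  0.2556  0.4642]
0.262 -0.566 0.037 -0.123  -> [ 0.535  -0.0999  0.25    0.8506]
   --- at [ 0.535 -0.1    0.25   0.85 ] q6 0.54
0.68 -0.644 0.3 -0.126  -> [0.5297 0.0404 0.205  1.2465]
0.876 -0.332 0.3 -0.125  -> [0.5244 0.1809 0.16   1.6392]
   --- at [0.5244 0.1808 0.16   1.64  ] q6 0.26
```

>>> {"name": "carry_out", "arguments": {"motion": "0.01 -0.2 0.01 -0.03; 0.02 -0.4 0.02 -0.06; 0.03 -0.62 0.03 -0.1; 0.03 -0.62 0.04 -0.12; 0.03 -0.62 0.04 -0.12; 0.03 -0.62 0.04 -0.12; 0.03 -0.62 0.04 -0.12; 0.03 -0.62 0.04 -0.12", "grip": 0.5}}

```text
time: 44.75
tool_pos: [0.5372, -0.1944, 0.2536]
ee_rot: [-3.141, 0.0, 0.456]
wrist_force: [0.3, -0.1, 0.4]
width: 0.0706
finger_force: 0.0
```

>>> {"name": "carry_out", "arguments": {"motion": "0.09 -0.18 0.01 -0.03; 0.18 -0.38 0.02 -0.06; 0.26 -0.57 0.03 -0.1; 0.26 -0.57 0.04 -0.12; 0.26 -0.57 0.04 -0.12; 0.26 -0.57 0.04 -0.12; 0.26 -0.57 0.04 -0.12; 0.26 -0.57 0.04 -0.12"}}

```text
time: 45.55
tool_pos: [0.5345, -0.1005, 0.248]
ee_rot: [3.141, 0.0, 0.833]
wrist_force: [-1.0, -1.0, -0.2]
width: 0.0706
finger_force: 0.0
```

>>> {"name": "carry_out", "arguments": {"motion": "0.17 -0.16 0.07 -0.03; 0.34 -0.32 0.15 -0.06; 0.5 -0.48 0.22 -0.1; 0.68 -0.64 0.3 -0.13; 0.68 -0.64 0.3 -0.13; 0.68 -0.64 0.3 -0.13; 0.68 -0.64 0.3 -0.13; 0.68 -0.64 0.3 -0.13"}}

```text
time: 46.35
tool_pos: [0.5322, 0.0389, 0.2037]
ee_rot: [3.14, 0.0, 1.241]
wrist_force: [-0.4, 0.8, -0.5]
width: 0.0705
finger_force: 0.0
```

>>> {"name": "carry_out", "arguments": {"motion": "0.2 -0.08 0.07 -0.03; 0.4 -0.16 0.15 -0.06; 0.6 -0.24 0.22 -0.1; 0.8 -0.3 0.3 -0.12; 0.88 -0.33 0.3 -0.12; 0.88 -0.33 0.3 -0.12; 0.88 -0.33 0.3 -0.12; 0.88 -0.33 0.3 -0.12"}}

```text
time: 47.15
tool_pos: [0.5281, 0.1797, 0.159]
ee_rot: [3.14, 0.0, 1.618]
wrist_force: [-0.2, 1.0, 0.3]
width: 0.0705
finger_force: 0.0
```

```bash
python3 - <<'E'
from h import *; from plan import *
o=robot.get_obs(); print(o['tool_pos'],o['ee_rot'])
path(np.r_[o['tool_pos'],o['ee_rot'][2]],[[.524,.1808,.071,1.64]])
E
```

```text
[0.5280885  0.17971021 0.15896384] [3.13992372e+00 4.83267740e-04 1.61779360e+00]
0.009 -0.027 0.586 -0.007  -> [0.524  0.1809 0.0711 1.6398]
   --- at [0.524  0.1808 0.071  1.64  ] q6 0.26
```

>>> {"name": "carry_out", "arguments": {"motion": "0.01 -0.03 0.1 -0.01; 0.01 -0.03 0.2 -0.01; 0.01 -0.03 0.3 -0.01; 0.01 -0.03 0.4 -0.01; 0.01 -0.03 0.5 -0.01; 0.01 -0.03 0.58 -0.01; 0.01 -0.03 0.58 -0.01; 0.01 -0.03 0.58 -0.01"}}

```text
time: 47.95
tool_pos: [0.5228, 0.1825, 0.0707]
ee_rot: [-3.141, 0.0, 1.652]
wrist_force: [0.1, 0.8, 0.7]
width: 0.0703
finger_force: 0.0
```

>>> {"name": "carry_out", "arguments": {"motion": "0 0 0 0; 0 0 0 0; 0 0 0 0; 0 0 0 0; 0 0 0 0; 0 0 0 0; 0 0 0 0; 0 0 0 0", "grip": -1}}

```text
time: 48.75
tool_pos: [0.5231, 0.1824, 0.0709]
ee_rot: [3.141, 0.0, 1.652]
wrist_force: [1.4, -0.6, 0.2]
width: 0.0158
finger_force: 30.0
```

>>> {"name": "carry_out", "arguments": {"motion": "0 0 -0.05 0; 0 0 -0.1 0; 0 0 -0.2 0; 0 0 -0.35 0; 0 0 -0.5 0; 0 0 -0.7 0; 0 0 -0.9 0; 0 0 -1 0"}}

```text
time: 49.55
tool_pos: [0.5233, 0.1827, 0.2263]
ee_rot: [3.136, -0.001, 1.652]
wrist_force: [-0.1, -0.8, -0.7]
width: 0.016
finger_force: 30.0
```

```bash
python3 - <<'E'
from h import *; from plan import *
o=robot.get_obs(); print(o['tool_pos'],o['width'])
print(mouth(snap('top','t8')))
p=np.r_[o['tool_pos'],o['ee_rot'][2]]; p[2]=.222
path(p,[[.53,-.09,.275,.85],[.5405,-.287,.275,.09]])
E
```

```text
[0.52327959 0.18273339 0.22627334] 0.015994013312307105
[(array([ 0.5465, -0.2853]), 0.088, 770, array([399.7, 189.8])), (array([ 0.4491, -0.4531]), -0.003, 525, array([457.2, 223.8]))]
-0.908 -0.051 -0.177 0.128  -> [0.5267 0.0464 0.2486 1.2498]
-0.856 0.308 -0.176 0.127  -> [ 0.53   -0.0901  0.2749  0.8508]
   --- at [ 0.53  -0.09   0.275  0.85 ] q6 0.55
-0.941 0.918 -0.0 0.242  -> [ 0.5405 -0.287   0.2749  0.0905]
   --- at [ 0.5405 -0.287   0.275   0.09  ] q6 0.99
```

>>> {"name": "carry_out", "arguments": {"motion": "-0.15 -0.01 -0.1 0.03; -0.3 -0.02 -0.18 0.06; -0.45 -0.03 -0.18 0.1; -0.6 -0.04 -0.18 0.13; -0.75 -0.05 -0.18 0.13; -0.91 -0.05 -0.18 0.13; -0.91 -0.05 -0.18 0.13; -0.91 -0.05 -0.18 0.13"}}

```text
time: 50.4
tool_pos: [0.5257, 0.0458, 0.2473]
ee_rot: [-3.14, -0.0, 1.242]
wrist_force: [0.2, -0.3, -0.5]
width: 0.0154
finger_force: 30.0
```

>>> {"name": "carry_out", "arguments": {"motion": "-0.17 0.06 -0.05 0.03; -0.34 0.12 -0.1 0.06; -0.5 0.18 -0.15 0.1; -0.68 0.24 -0.18 0.13; -0.86 0.31 -0.18 0.13; -0.86 0.31 -0.18 0.13; -0.86 0.31 -0.18 0.13; -0.86 0.31 -0.18 0.13"}}

```text
time: 51.2
tool_pos: [0.5288, -0.0898, 0.2748]
ee_rot: [-3.141, -0.0, 0.837]
wrist_force: [1.1, -0.0, -0.5]
width: 0.0153
finger_force: 30.0
```

>>> {"name": "carry_out", "arguments": {"motion": "-0.15 0.15 0 0.03; -0.3 0.3 0 0.07; -0.45 0.45 0 0.11; -0.6 0.6 0 0.15; -0.75 0.75 0 0.19; -0.93 0.92 0 0.22; -0.93 0.92 0 0.24; -0.93 0.92 0 0.24"}}

```text
time: 52.0
tool_pos: [0.5378, -0.2868, 0.2743]
ee_rot: [-3.14, 0.001, 0.082]
wrist_force: [-0.0, -0.2, -0.4]
width: 0.0159
finger_force: 30.0
```

```bash
python3 - <<'E'
from h import *; from plan import *
o=robot.get_obs(); print(o['tool_pos'],o['ee_rot'],o['width'])
path(np.r_[o['tool_pos'],o['ee_rot'][2]],[[.5405,-.287,.14,.09]])
E
```

```text
[ 0.53784899 -0.28682539  0.27431845] [-3.14028911e+00  7.00228454e-04  8.15122344e-02] 0.01586010936011388
0.018 0.003 0.895 -0.003  -> [ 0.5406 -0.2871  0.1401  0.0909]
   --- at [ 0.5405 -0.287   0.14    0.09  ] q6 0.99
```

>>> {"name": "carry_out", "arguments": {"motion": "0.02 0 0.15 0; 0.02 0 0.27 0; 0.02 0 0.4 0; 0.02 0 0.53 0; 0.02 0 0.66 0; 0.02 0 0.78 0; 0.02 0 0.9 0; 0.02 0 0.9 0"}}

```text
time: 52.8
tool_pos: [0.5392, -0.2843, 0.1368]
ee_rot: [-3.137, 0.005, 0.085]
wrist_force: [-0.6, -0.1, -1.2]
width: 0.0156
finger_force: 30.0
```

>>> {"name": "carry_out", "arguments": {"motion": "0 0 0 0; 0 0 0 0; 0 0 0 0; 0 0 0 0; 0 0 0 0; 0 0 0 0; 0 0 0 0; 0 0 0 0", "grip": -0.1}}

```text
time: 53.6
tool_pos: [0.5405, -0.2872, 0.1399]
ee_rot: [-3.142, 0.0, 0.081]
wrist_force: [0.0, -0.5, 1.0]
width: 0.0423
finger_force: 0.3
```

>>> {"name": "carry_out", "arguments": {"motion": "0 0 -0.1 0; 0 0 -0.2 0; 0 0 -0.35 0; 0 0 -0.5 0; 0 0 -0.65 0; 0 0 -0.8 0; 0 0 -0.8 0; 0 0 -0.8 0"}}

```text
time: 54.4
tool_pos: [0.5409, -0.2873, 0.2613]
ee_rot: [3.14, -0.002, 0.081]
wrist_force: [0.2, -0.5, -0.6]
width: 0.0423
finger_force: 0.0
```

```bash
python3 - <<'E'
from h import *; from plan import *
o=robot.get_obs(); print(o['tool_pos'],o['width'])
path(np.r_[o['tool_pos'],o['ee_rot'][2]],[[.535,-.1,.25,.85],[.5225,.2125,.16,1.64]])
E
```

```text
[ 0.54087839 -0.2872792   0.26127502] 0.04232222373171061
0.031 -0.624 0.038 -0.122  -> [ 0.5379 -0.1936  0.2556  0.4643]
0.262 -0.567 0.037 -0.123  -> [ 0.535  -0.1     0.25    0.8507]
   --- at [ 0.535 -0.1    0.25   0.85 ] q6 0.54
0.756 -0.718 0.3 -0.126  -> [0.5288 0.0563 0.205  1.2465]
0.974 -0.372 0.3 -0.125  -> [0.5225 0.2126 0.16   1.6392]
   --- at [0.5225 0.2125 0.16   1.64  ] q6 0.32
```

>>> {"name": "carry_out", "arguments": {"motion": "0.01 -0.2 0.01 -0.03; 0.02 -0.4 0.02 -0.06; 0.03 -0.62 0.03 -0.1; 0.03 -0.62 0.04 -0.12; 0.03 -0.62 0.04 -0.12; 0.03 -0.62 0.04 -0.12; 0.03 -0.62 0.04 -0.12; 0.03 -0.62 0.04 -0.12", "grip": 0.5}}

```text
time: 55.2
tool_pos: [0.5374, -0.1947, 0.2536]
ee_rot: [-3.141, 0.0, 0.456]
wrist_force: [-0.4, -0.6, -0.1]
width: 0.0705
finger_force: 0.0
```

>>> {"name": "carry_out", "arguments": {"motion": "0.09 -0.18 0.01 -0.03; 0.18 -0.38 0.02 -0.06; 0.26 -0.57 0.03 -0.1; 0.26 -0.57 0.04 -0.12; 0.26 -0.57 0.04 -0.12; 0.26 -0.57 0.04 -0.12; 0.26 -0.57 0.04 -0.12; 0.26 -0.57 0.04 -0.12"}}

```text
time: 56.0
tool_pos: [0.5347, -0.1009, 0.248]
ee_rot: [3.142, 0.0, 0.833]
wrist_force: [0.3, 0.0, -0.9]
width: 0.0706
finger_force: 0.0
```

>>> {"name": "carry_out", "arguments": {"motion": "0.17 -0.16 0.07 -0.03; 0.34 -0.32 0.15 -0.06; 0.5 -0.48 0.22 -0.1; 0.68 -0.64 0.3 -0.13; 0.76 -0.72 0.3 -0.13; 0.76 -0.72 0.3 -0.13; 0.76 -0.72 0.3 -0.13; 0.76 -0.72 0.3 -0.13"}}

```text
time: 56.8
tool_pos: [0.5315, 0.0556, 0.2034]
ee_rot: [3.141, 0.0, 1.241]
wrist_force: [0.5, -0.5, -0.4]
width: 0.0705
finger_force: 0.0
```

>>> {"name": "carry_out", "arguments": {"motion": "0.2 -0.08 0.07 -0.03; 0.4 -0.16 0.15 -0.06; 0.6 -0.24 0.22 -0.1; 0.8 -0.3 0.3 -0.13; 0.97 -0.35 0.3 -0.13; 0.97 -0.35 0.3 -0.13; 0.97 -0.35 0.3 -0.13; 0.97 -0.35 0.3 -0.13"}}

```text
time: 57.6
tool_pos: [0.5289, 0.2099, 0.1584]
ee_rot: [3.141, 0.001, 1.65]
wrist_force: [0.1, 0.5, -0.3]
width: 0.0705
finger_force: 0.0
```

```bash
python3 - <<'E'
from h import *; from plan import *
o=robot.get_obs(); print(o['tool_pos'],o['ee_rot'])
path(np.r_[o['tool_pos'],o['ee_rot'][2]],[[.5217,.2125,.071,1.64]])
E
```

```text
[0.52885548 0.20993591 0.15844652] [3.14071642e+00 6.28572142e-04 1.64955958e+00]
0.021 -0.046 0.583 0.003  -> [0.5217 0.2125 0.071  1.6401]
   --- at [0.5217 0.2125 0.071  1.64  ] q6 0.32
```

>>> {"name": "carry_out", "arguments": {"motion": "0.02 -0.04 0.1 0; 0.02 -0.04 0.2 0; 0.02 -0.04 0.3 0; 0.02 -0.04 0.4 0; 0.02 -0.04 0.5 0; 0.02 -0.04 0.58 0; 0.02 -0.04 0.58 0; 0.02 -0.04 0.58 0"}}

```text
time: 58.4
tool_pos: [0.522, 0.214, 0.0707]
ee_rot: [-3.141, 0.0, 1.652]
wrist_force: [0.4, 0.7, 0.5]
width: 0.0703
finger_force: 0.0
```

>>> {"name": "carry_out", "arguments": {"motion": "0 0 0 0; 0 0 0 0; 0 0 0 0; 0 0 0 0; 0 0 0 0; 0 0 0 0; 0 0 0 0; 0 0 0 0", "grip": -1}}

```text
time: 59.2
tool_pos: [0.522, 0.214, 0.0709]
ee_rot: [-3.141, 0.0, 1.652]
wrist_force: [-0.4, -0.6, 0.4]
width: 0.0157
finger_force: 30.0
```

>>> {"name": "carry_out", "arguments": {"motion": "0 0 -0.05 0; 0 0 -0.1 0; 0 0 -0.2 0; 0 0 -0.35 0; 0 0 -0.5 0; 0 0 -0.7 0; 0 0 -0.9 0; 0 0 -1 0"}}

```text
time: 60.0
tool_pos: [0.5234, 0.2145, 0.2267]
ee_rot: [3.134, -0.002, 1.652]
wrist_force: [-0.3, -0.0, -0.2]
width: 0.016
finger_force: 30.0
```

```bash
python3 - <<'E'
from h import *; from plan import *
o=robot.get_obs(); print(o['tool_pos'],o['width'])
print(mouth(snap('top','t9')))
p=np.r_[o['tool_pos'],o['ee_rot'][2]]; p[2]=.222
path(p,[[.53,-.09,.275,.85],[.5405,-.287,.275,.09]])
E
```

```text
[0.52344311 0.21449266 0.22665163] 0.01596541065252889
[(array([ 0.5466, -0.2852]), 0.088, 770, array([399.7, 189.8])), (array([ 0.4491, -0.4531]), -0.003, 524, array([457.1, 223.8]))]
-0.676 -0.04 -0.118 0.085  -> [0.5257 0.1129 0.2397 1.3848]
-0.662 0.139 -0.118 0.085  -> [0.5278 0.0115 0.2574 1.1178]
-0.602 0.309 -0.117 0.085  -> [ 0.5299 -0.09    0.275   0.8507]
   --- at [ 0.53  -0.09   0.275  0.85 ] q6 0.55
-0.941 0.919 -0.0 0.242  -> [ 0.5405 -0.287   0.275   0.0905]
   --- at [ 0.5405 -0.287   0.275   0.09  ] q6 0.99
```

>>> {"name": "carry_out", "arguments": {"motion": "-0.15 -0.01 -0.1 0.03; -0.3 -0.02 -0.12 0.06; -0.45 -0.03 -0.12 0.085; -0.6 -0.04 -0.12 0.085; -0.68 -0.04 -0.12 0.085; -0.68 -0.04 -0.12 0.085; -0.68 -0.04 -0.12 0.085; -0.68 -0.04 -0.12 0.085"}}

```text
time: 60.85
tool_pos: [0.5242, 0.1127, 0.2387]
ee_rot: [-3.141, -0.0, 1.386]
wrist_force: [1.1, 0.6, -0.5]
width: 0.0162
finger_force: 30.0
```

>>> {"name": "carry_out", "arguments": {"motion": "-0.15 0.03 -0.1 0.03; -0.3 0.06 -0.12 0.06; -0.45 0.1 -0.12 0.085; -0.6 0.13 -0.12 0.085; -0.66 0.14 -0.12 0.085; -0.66 0.14 -0.12 0.085; -0.66 0.14 -0.12 0.085; -0.66 0.14 -0.12 0.085"}}

```text
time: 61.65
tool_pos: [0.5266, 0.0118, 0.2569]
ee_rot: [-3.141, -0.0, 1.119]
wrist_force: [-0.5, 0.1, -0.2]
width: 0.0157
finger_force: 30.0
```

>>> {"name": "carry_out", "arguments": {"motion": "-0.15 0.08 -0.1 0.03; -0.3 0.15 -0.12 0.06; -0.45 0.23 -0.12 0.085; -0.6 0.31 -0.12 0.085; -0.6 0.31 -0.12 0.085; -0.6 0.31 -0.12 0.085; -0.6 0.31 -0.12 0.085; -0.6 0.31 -0.12 0.085"}}

```text
time: 62.45
tool_pos: [0.529, -0.0894, 0.2751]
ee_rot: [-3.142, -0.0, 0.852]
wrist_force: [0.1, 0.5, -0.0]
width: 0.0159
finger_force: 30.0
```

>>> {"name": "carry_out", "arguments": {"motion": "-0.15 0.15 0 0.03; -0.3 0.3 0 0.07; -0.45 0.45 0 0.11; -0.6 0.6 0 0.15; -0.75 0.75 0 0.19; -0.93 0.92 0 0.22; -0.93 0.92 0 0.24; -0.93 0.92 0 0.24"}}

```text
time: 63.25
tool_pos: [0.5408, -0.2866, 0.2745]
ee_rot: [-3.141, 0.001, 0.096]
wrist_force: [-0.1, 0.9, -1.1]
width: 0.0158
finger_force: 30.0
```

```bash
python3 - <<'E'
from h import *; from plan import *
o=robot.get_obs(); print(o['tool_pos'],o['ee_rot'],o['width'])
path(np.r_[o['tool_pos'],o['ee_rot'][2]],[[.5405,-.287,.14,.09]])
E
```

```text
[ 0.54084179 -0.28664543  0.2744641 ] [-3.14077718e+00  5.19538612e-04  9.62943393e-02] 0.015804157875561053
-0.002 0.002 0.896 0.002  -> [ 0.5406 -0.287   0.1401  0.09  ]
   --- at [ 0.5405 -0.287   0.14    0.09  ] q6 0.99
```

>>> {"name": "carry_out", "arguments": {"motion": "0 0 0.15 0; 0 0 0.27 0; 0 0 0.4 0; 0 0 0.53 0; 0 0 0.66 0; 0 0 0.78 0; 0 0 0.9 0; 0 0 0.9 0"}}

```text
time: 64.05
tool_pos: [0.5393, -0.284, 0.1369]
ee_rot: [-3.138, 0.005, 0.1]
wrist_force: [-1.0, -0.4, -0.6]
width: 0.0156
finger_force: 30.0
```

>>> {"name": "carry_out", "arguments": {"motion": "0 0 0 0; 0 0 0 0; 0 0 0 0; 0 0 0 0; 0 0 0 0; 0 0 0 0; 0 0 0 0; 0 0 0 0", "grip": -0.1}}

```text
time: 64.85
tool_pos: [0.5407, -0.2865, 0.14]
ee_rot: [3.142, -0.0, 0.096]
wrist_force: [-1.3, 0.8, 0.7]
width: 0.0424
finger_force: 0.3
```

>>> {"name": "carry_out", "arguments": {"motion": "0 0 -0.1 0; 0 0 -0.2 0; 0 0 -0.35 0; 0 0 -0.5 0; 0 0 -0.65 0; 0 0 -0.8 0; 0 0 -0.8 0; 0 0 -0.8 0"}}

```text
time: 65.65
tool_pos: [0.5411, -0.2866, 0.2613]
ee_rot: [3.14, -0.002, 0.097]
wrist_force: [0.1, -0.2, 0.4]
width: 0.0421
finger_force: 0.0
```

>>> {"name": "carry_out", "arguments": {"motion": "0 -0.2 0 0; 0 -0.4 0 0; -0.1 -0.6 0 0; -0.2 -0.8 0 0; -0.3 -1 0 0; -0.4 -1 0 0; -0.4 -1 0 0; -0.4 -1 0 0"}}

```text
time: 66.45
tool_pos: [0.4664, -0.1429, 0.2591]
ee_rot: [-3.141, 0.001, 0.096]
wrist_force: [0.2, -0.1, 0.3]
width: 0.0421
finger_force: 0.0
```

```bash
python3 - <<'E'
from h import *
t=snap('scene','s10'); s=snap('top','t10'); print(mouth(s))
a=cv2.resize(t['image'][130:320,190:440,::-1],None,fx=2,fy=2,interpolation=cv2.INTER_CUBIC)
b=cv2.resize(s['image'][150:245,370:445,::-1],None,fx=4,fy=4,interpolation=cv2.INTER_CUBIC)
cv2.imwrite('pics/c8.png',np.hstack([a,b]))
E
```

```text
[(array([ 0.5457, -0.2813]), 0.133, 677, array([400.8, 188.7])), (array([ 0.4483, -0.4531]), 0.069, 528, array([457.1, 223.9]))]
```

View pics/c8.png

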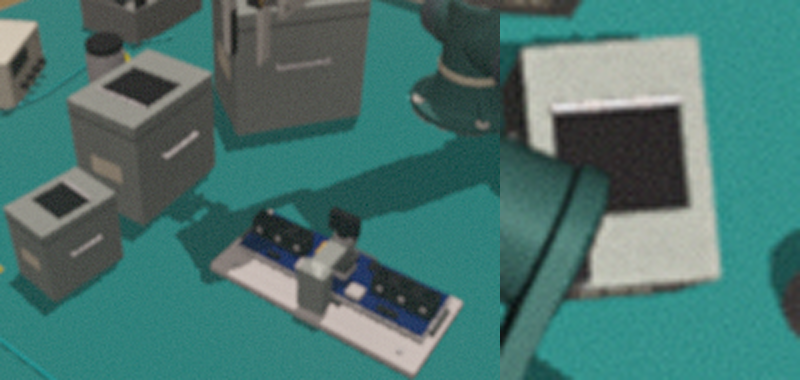

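All four plugs are out of the board and the flap is shut. The board lies flat and the arm is clear of everything.

```bash
python3 -c "
from bench import robot; print(robot.close_job())"
```

```text
the job is handed in; nothing more can be done
None
```

I tightened the clamp until the brass tab popped out, pushed all four plugs through the flap into the grey bin, and handed the job in at about 66 s of the 210 s; no verdict came back, but the last pictures show all sockets empty, the flap shut and the board flat.

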